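Fetch the connector box from behind the containers

ROBOT

A 6-joint arm with a two-finger parallel gripper is mounted at the origin on a cart in front of the work surface, level with it; the furniture and walls round the work are solid. World frame = base frame: x ahead of the robot, y to its left, z up, the work surface at z = 0. Lengths are in mm, angles in rad, forces in N, time in s.
With the tool pointing down it reaches from about 425 to 1125 mm from the base axis. Payload 14.9 kg.
Tool frame: the origin (TCP) lies on the mounting face of the last link; the fingertips stand 191 mm ahead of it and the grasp point (between the pads) lies 172 mm ahead of it (robot.tip_extent is the distance from the TCP to the fingertips, in mm); z points along the fingers, y is the line along which they close (so a half turn about z gives the same grasp; the last joint's range is limited). The gripper opens to 91 mm and grips with 3 to 60 N. Pads are 32 mm wide; open, the fingers measure 118 mm over their backs; the gripper's body (76 mm by 178 mm) begins 60 mm behind the grasp point.
Start: joints at [1.153, 0.379, 1.734, -0, 1.028, -0.033], TCP at [262.77, 648.823, 404.732] pointing down, gripper open.
Joint ranges: [-2.77, 2.77], [-0.74, 2.19], [0, 2.66], [-1.06, 4.2], [0.31, 2.87], [-3.08, 3.08]. Speed limits (rad/s): [1.89, 1.89, 2.39, 3.14, 3.14, 3.14].

INTERFACE

Orientations are given as a 3x3 rotation matrix whose columns are the frame's x, y, z axes.
In Python, from bench import robot gives the robot as it stands.
- The arm moves only by the shell command python3 -m inch 'ROWS'. ROWS is JSON, a list of rows, each an object with "dp": the shift along the tool's x, y, z in cm, a list of three; "delta_rot": the turn, a rotation vector about the tool's x, y, z in degrees, a list of three; "jaw": the finger opening in cm, from 0 to 9.12. In form: [{"dp": [dx, dy, dz], "delta_rot": [ax, ay, az], "jaw": jaw}, ...]. A call has 1 to 20 rows; each row is the pose to reach, as a shift and turn from the pose commanded when the call began, along the tool's axes at that moment; what a row does not reach only later rows make up. A row lasts 1/10 s, in which the tool goes at most 50 mm and 8.59 degrees, less where a joint would pass 70% of its speed; a pose out of reach is approached as far as the arm can. A call with a gripper value outside its range is refused whole. The fingers move at their own pace and stop on an object; the grip force is fixed at half the most. Time passes only in rows, so rows that repeat a pose let the fingers close. It gives the time, the measured TCP pose, the force, the opening and the grip force at its end, in the units of the state.
- robot.get_state(): the state, without advancing time (a new reading comes with each control period).
- robot.camera(name): name is "scene" or "top"; returns (picture, depth): 420x560x3 uint8, red, green, blue; 420x560 float32, mm along the optical axis (not along the pixel's ray), 0 where there is no reading.
- robot.calibration(name): a dict with "vertical_fov" (degrees; the focal length in pixels is half the picture's height over the tangent of half this angle, whatever the lens; pixels are square), "cx", "cy" (the principal point, pixels), "world_to_cam" (4x4, takes a point from world to camera coordinates). Camera axes: x right, y down, z forward; pixel columns grow to the right and rows downward; lengths in mm; the calibration is good to about 2 mm. A picture is of the moment at which its call begins. calibration takes no time and is no camera call.
- robot.finish_job(): hands the job in; it is judged then, once.
The state is a dict: "time_s": time; "qpos": joint angles; "qvel": joint speeds; "joint_torque": joint torques, N m; "eef_pos": TCP position; "ee_rot": TCP orientation; "force": force on the tool from outside, world axes, zero at the start; "moment": the same for the moment, N m; "finger_gap": opening from 0.0 (shut) to 1.0 (fully open); "grasp_force": force on a finger pad.
Only numpy, scipy, OpenCV 4.12 (cv2) and the standard library are available. Lean on these libraries where they do the work, as an engineer would, in place of code of your own. Each camera call takes 0.05 s, during which the arm holds its last target. There are 200 camera calls.

TASK

I need the card box of connectors, which stands at the back of the grey caddy behind a tin, a can and a jar. First stand all three from the caddy's front row on the black mat; then fetch the box and set it upright in the middle of the empty red tray; then put the tin, the can and the jar back upright, each exactly where it stood in the caddy. Leave the round tip cleaner and the coil pack in the back row where they are.

Things in the scene. Friction and masses are not known exactly. Their poses are not given: they have to be found in the camera images.
- caddy: low open grey caddy, 160 mm deep (its x, front row to back row) by 270 mm wide (its y), fixed. Origin at the centre of its underside. Inner floor 3 mm up, rim 14 mm high, 3 mm thick. Front row, on round black pads at x = -45 mm, y = -90, 0, 90 mm: the three containers in any order; grip them high so the gripper clears their neighbours. Back row, on oblong pads at x = 22 mm, same y: connector box, tip cleaner, coil pack in any order
- mat: flat black rubber mat, 160 mm (its x) by 200 mm (its y), 4 mm thick, empty, fixed to the worktop; origin at the centre of its underside. The containers are parked on it anywhere with their bases on the mat
- tray: open red card tray, 155 mm (its x) by 200 mm (its y), walls 45 mm high and 3 mm thick, floor 2 mm thick, empty, fixed to the worktop; origin at the centre of its underside
- flux_tin_center (a point): blue round tin with a white lid, 54 mm across and 94 mm tall, upright, about 0.13 kg; point at its centre, half-way up; z along its axis. Grip it 55 to 75 mm above the base
- steel_can_center (a point): plain round bare-metal can without a label, 48 mm across and 85 mm tall, about 0.14 kg; point on its axis, half-way up; z along its axis. Grip it 55 to 70 mm above the base
- jar_center (a point): slim round brown glass jar with a black screw cap, 42 mm across and 95 mm tall, about 0.12 kg; point on its axis, half-way up; z along its axis. Grip it 55 to 70 mm above the base
- microscope: the bench microscope, fixed, solid, an obstacle only. Origin at the centre of its blue base pad, 312 mm (its x) by 350 mm (its y), 22 mm high; its head stands over the pad and the eyepieces reach 160 mm from the origin towards the robot (-x), 150 mm to either side, 300 to 450 mm above the worktop: carry things round in front of it, not through it
- card_box_center (a point): plain pale card box of connectors, 55 mm (its x) by 75 mm (its y) by 32 mm tall, about 0.07 kg; point at its centre, half-way up. Grip it across the 55 mm. It stands in the back row, squared up to the caddy
- cleaner_center (a point): round black tip cleaner with brass wool, 62 mm across, 41 mm tall, in the back row; point at its centre, half-way up. Not to be moved
- coil_pack_center (a point): dark pack of coils, 52 by 62 by 26 mm tall, in the back row; point at its centre, half-way up. Not to be moved
Mind the look-alikes: they are no part of the job. What is shaped like the part that bears jar_center but green is not meant.

How it is judged (in metres and radians):
On the way, in this order (a step that is already met when the one before it is completed fails the run):
1. all three containers stand released on the mat, the connector box still in its place (x of flux_tin_center in the frame of mat between -0.08 and 0.08 m and y of flux_tin_center in the frame of mat between -0.1 and 0.1 m and height (world z) of flux_tin_center below 0.057 m and linear speed of each of flux_tin, steel_can, jar below 0.03 m/s and angular speed of each of flux_tin, steel_can, jar below 0.3 rad/s and angle between each of flux_tin_center, steel_can_center, jar_center's own z axis and vertical below 0.15 rad and x of steel_can_center in the frame of mat between -0.08 and 0.08 m and y of steel_can_center in the frame of mat between -0.1 and 0.1 m and height (world z) of steel_can_center below 0.0525 m and x of jar_center in the frame of mat between -0.08 and 0.08 m and y of jar_center in the frame of mat between -0.1 and 0.1 m and height (world z) of jar_center below 0.0575 m and contact force between the fingers and flux_tin below 0.1 N and contact force between the fingers and steel_can below 0.1 N and contact force between the fingers and jar below 0.1 N and distance of card_box_center from where it was at the start of the episode below 0.015 m), for 0.2 s.
2. the connector box stands released in the middle of the tray, the containers still on the mat (horizontal distance between card_box_center and tray below 0.015 m and height (world z) of card_box_center below 0.026 m and linear speed of each of card_box, flux_tin, steel_can, jar below 0.03 m/s and angular speed of each of card_box, flux_tin, steel_can, jar below 0.3 rad/s and angle between each of card_box_center, flux_tin_center, steel_can_center, jar_center's own z axis and vertical below 0.15 rad and contact force between the fingers and card_box below 0.1 N and x of flux_tin_center in the frame of mat between -0.08 and 0.08 m and y of flux_tin_center in the frame of mat between -0.1 and 0.1 m and height (world z) of flux_tin_center below 0.057 m and x of steel_can_center in the frame of mat between -0.08 and 0.08 m and y of steel_can_center in the frame of mat between -0.1 and 0.1 m and height (world z) of steel_can_center below 0.0525 m and x of jar_center in the frame of mat between -0.08 and 0.08 m and y of jar_center in the frame of mat between -0.1 and 0.1 m and height (world z) of jar_center below 0.0575 m), for 0.2 s.
At the end, for the whole second after the job is handed in: connector box upright on the tray floor, centre within 15 mm of the tray's centre; each container upright in the caddy within 12 mm of where it stood at the start; tip cleaner and coil pack upright within 12 mm of their start; all released and at rest (horizontal distance between card_box_center and tray below 0.015 m and height (world z) of card_box_center below 0.026 m and linear speed of each of card_box, flux_tin, steel_can, jar below 0.03 m/s and angular speed of each of card_box, flux_tin, steel_can, jar below 0.3 rad/s and angle between each of card_box_center, flux_tin_center, steel_can_center, jar_center, cleaner_center, coil_pack_center's own z axis and vertical below 0.15 rad and contact force between the fingers and card_box below 0.1 N and distance of each of flux_tin_center, steel_can_center, jar_center, cleaner_center, coil_pack_center from where it was at the start of the episode below 0.012 m and contact force between the fingers and flux_tin below 0.1 N and contact force between the fingers and steel_can below 0.1 N and contact force between the fingers and jar below 0.1 N); the robot touches nothing.
It fails at once if a container is tipped over (more than 40 degrees) (angle between any of flux_tin_center, steel_can_center, jar_center's own z axis and vertical above 0.7 rad).
It fails at once if the tip cleaner or the coil pack is displaced by more than 25 mm (distance of any of cleaner_center, coil_pack_center from where it was at the start of the episode above 0.025 m).
It also fails if it takes over 152 s, if anything falls off the work surface, if the arm or the gripper's body presses on something with over 40 N, if the wrist force passes 120 N, or if a joint passes its speed limit or range.

## Working session

There is one attempt and no reset: what is moved stays moved. The work goes in short steps, Python scripts to look and compute and a shell command to move; the robot and the scene stay as the last step left them, time stands still between calls to the robot, and variables do not carry over. Pictures are saved under pics/ and viewed, at most 14 in all, crops included, and the job is handed in when it is done.

```bash
ls; mkdir -p pics
cat > h.py <<'E'
import numpy as np, cv2
from bench import robot
def cap(n,tag):
    im,d=robot.camera(n); np.savez(f'pics/{tag}.npz',im=im,d=d); cv2.imwrite(f'pics/{tag}.png',im[:,:,::-1]); return im,d
def cal(n):
    c=robot.calibration(n); return 210/np.tan(np.radians(c['vertical_fov'])/2),c['cx'],c['cy'],np.array(c['world_to_cam'])
def cloud(n,d):
    f,cx,cy,T=cal(n); v,u=np.mgrid[:420,:560]
    P=np.stack([(u-cx)/f*d,(v-cy)/f*d,d],-1); return (P-T[:3,3])@T[:3,:3]
def st():
    s=robot.get_state(); print(s['time_s'],np.round(s['eef_pos'],1),np.round(s['ee_rot'],3).tolist(),np.round(s['qpos'],3),s['finger_gap'],s['grasp_force'],np.round(s['force'],1))
E
python3 - <<'E'
from h import *
st()
for n in('top','scene'):
    im,d=cap(n,n+'0'); c=cal(n); print(n,c, robot.calibration(n).keys())
a=cv2.imread('pics/top0.png');b=cv2.imread('pics/scene0.png')
cv2.imwrite('pics/t0b.png',cv2.resize(a,(800,600)));cv2.imwrite('pics/s0b.png',cv2.resize(b,(800,600)))
E
```

```text
pics
0.0 [262.7 648.6 404.1] [[-0.927, 0.375, -0.0], [0.375, 0.927, -0.001], [0.0, -0.001, -1.0]] [ 1.153  0.379  1.735  0.     1.028 -0.033] 0.9948241384216818 0.0 [ 0.3 -0.1 -0.1]
top (np.float64(395.1482745050941), 274.8556074483277, 209.87934051487005, array([[-2.43351651e-02, -9.99616320e-01, -1.32291943e-02,
        -2.29102061e+00],
       [-9.90084759e-01,  2.59302107e-02, -1.38057216e-01,
         5.83086846e+02],
       [ 1.38347282e-01,  9.73837853e-03, -9.90335899e-01,
         1.02391980e+03],
       [ 0.00000000e+00,  0.00000000e+00,  0.00000000e+00,
         1.00000000e+00]])) dict_keys(['vertical_fov', 'cx', 'cy', 'world_to_cam'])
scene (np.float64(412.70651923612866), 284.556877395432, 212.2409852216151, array([[ 7.39365162e-01, -6.73169640e-01,  1.34830734e-02,
        -4.44006000e+02],
       [-4.07502174e-01, -4.63335181e-01, -7.86932328e-01,
         2.71632031e+02],
       [ 5.35986134e-01,  5.76335966e-01, -6.16891983e-01,
         9.95126802e+02],
       [ 0.00000000e+00,  0.00000000e+00,  0.00000000e+00,
         1.00000000e+00]])) dict_keys(['vertical_fov', 'cx', 'cy', 'world_to_cam'])
```

View pics/t0b.png

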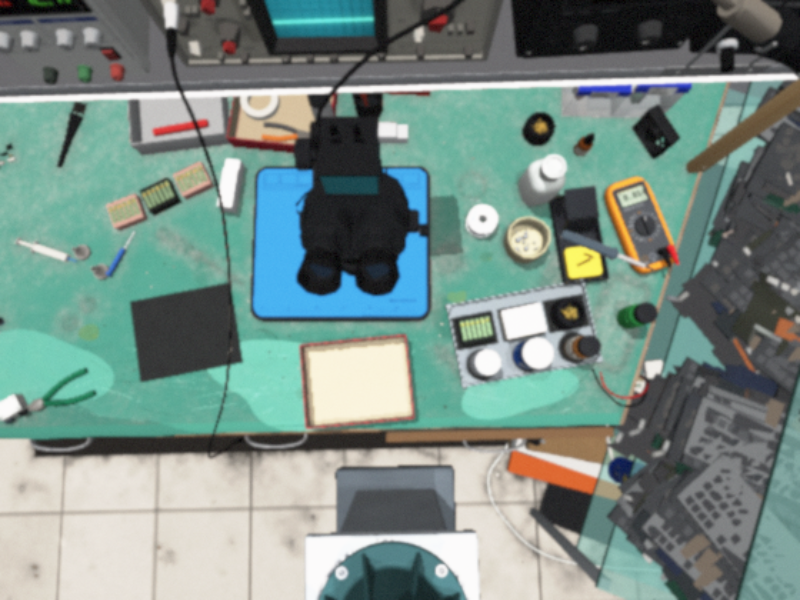

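View pics/s0b.png

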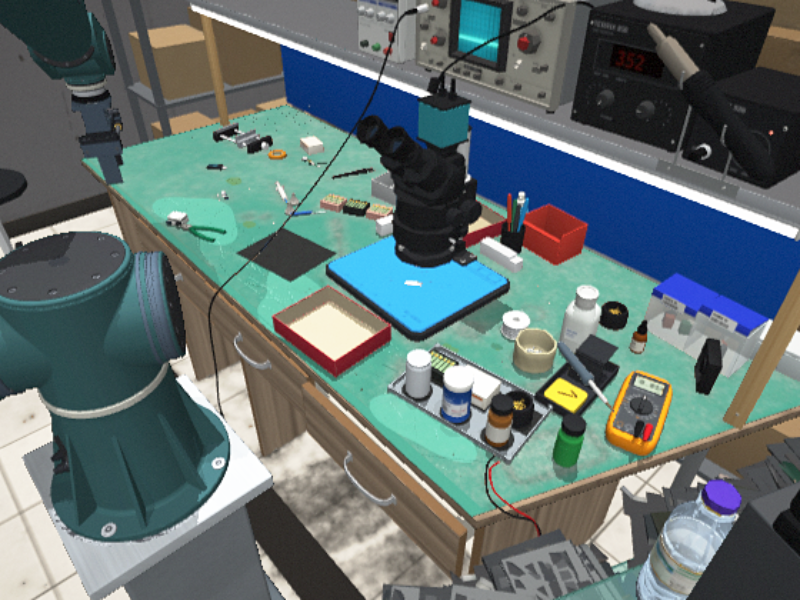

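The top view shows the caddy with can (485,362), tin (535,352) and jar (580,347) at the front. The coil pack (475,329), card box (523,321) and cleaner (570,312) are behind them. The mat is at (187,332), the tray at (358,382), the microscope at (350,210), and a cable crosses the mat's right edge. Next I'll measure positions.

```bash
cat > m.py <<'E'
from h import *
z=np.load('pics/top0.npz');im,d=z['im'],z['d'];W=cloud('top',d);H=W[:,:,2]; ok=d>0
def rect(mask,name,seed):
    n,l=cv2.connectedComponents(mask.astype(np.uint8)); k=l[int(seed[1]*.7),int(seed[0]*.7)]
    P=W[(l==k)&ok][:,:2].astype(np.float32); r=cv2.minAreaRect(P); print(name,k,len(P),np.round(r[0],1),np.round(r[1],1),round(r[2],2),'z',np.median(W[(l==k)&ok][:,2]))
g=im.astype(int); mx=g.max(2)
m=(mx<60)&(np.abs(H)<15); m=cv2.morphologyEx(m.astype(np.uint8),cv2.MORPH_OPEN,np.ones((5,5)))
rect(m,'mat',(187,332))
x,y=W[:,:,0],W[:,:,1]
for nm,(u,v),lo,hi in [('can',(485,355),75,95),('tin',(536,347),85,104),('jar',(586,343),85,105),('box',(523,321),28,42),('clean',(570,312),25,52),('coil',(475,329),18,35),('traytop',(303,370),38,52)]:
    m=(H>lo)&(H<hi)&ok; n,l=cv2.connectedComponents(m.astype(np.uint8)); vv,uu=int(v*.7),int(u*.7); 
    w=l[vv-5:vv+6,uu-5:uu+6]; w=w[w>0]
    if len(w)==0: print(nm,'none',H[vv,uu],d[vv,uu]);continue
    k=np.bincount(w).argmax(); s=(l==k); P=W[s]; r=cv2.minAreaRect(P[:,:2].astype(np.float32)); c=cv2.minEnclosingCircle(P[:,:2].astype(np.float32))
    print(nm,len(P),np.round(P.mean(0),1),'rect',np.round(r[0],1),np.round(r[1],1),round(r[2],1),'circ',np.round(c[0],1),round(c[1],1))
for p in [(210,200),(228,250),(233,300),(230,350),(222,400),(212,440),(187,332),(358,382),(100,300)]:
    print(p,np.round(W[int(p[1]*.7),int(p[0]*.7)],1))
# ortho height+colour map of the caddy and mat
def ortho(x0,x1,y0,y1,name,s=3):
    f,cx,cy,T=cal('top'); X,Y=np.meshgrid(np.arange(x1,x0,-1/s),np.arange(y1,y0,-1/s),indexing='ij')
    Q=np.stack([X,Y,0*X+8],-1)@T[:3,:3].T+T[:3,3]
    cv2.imwrite(name,cv2.remap(im,(Q[...,0]/Q[...,2]*f+cx).astype(np.float32),(Q[...,1]/Q[...,2]*f+cy).astype(np.float32),cv2.INTER_CUBIC)[:,:,::-1])
hm=np.clip(H/120*255,0,255).astype(np.uint8); hm[~ok]=0
cv2.imwrite('pics/hc.png',np.vstack([cv2.resize(im[190:280,300:470,::-1],None,fx=4,fy=3.3,interpolation=2),cv2.resize(cv2.applyColorMap(hm,cv2.COLORMAP_JET)[190:280,300:470],None,fx=4,fy=3.3,interpolation=0)]))
E
python3 m.py
```

```text
mat 0 231947 [572.4  56.2] [2436.6 1627.5] 89.09 z 4.201549801451156
can 270 [ 462.3 -180.1   87.5] rect [ 462.7 -180.7] [45.  44.2] 43.0 circ [ 462.5 -181. ] 23.4
tin 385 [ 475.7 -267.9   96.3] rect [ 476.1 -268.6] [53.1 52.8] 37.8 circ [ 476.1 -269.1] 27.4
jar 199 [ 485.8 -358.5   97.7] rect [ 486.  -359.3] [35.8 37.2] 84.0 circ [ 486.  -359.9] 19.0
box 581 [ 539.2 -260.    35.5] rect [ 539.6 -260.4] [55.1 75.6] 11.0 circ [ 539.4 -260.2] 45.4
clean 46 [ 552.8 -350.2   32.3] rect [ 555.3 -349.7] [21.1 26.3] 65.9 circ [ 554.4 -351.9] 15.5
coil 451 [ 527.9 -171.    27.9] rect [ 528.2 -171.5] [52.1 62.5] 9.1 circ [ 528.1 -170.8] 38.7
traytop 373 [432.7  62.1  44.7] rect [434.9  55.9] [155.1 200.1] 4.1 circ [434.   55.4] 124.8
(210, 200) [800.1 345.4   3.5]
(228, 250) [614.  202.8 348.1]
(233, 300) [596.2 296.9   1.5]
(230, 350) [489.  240.1 204.2]
(222, 400) [406.5 280.4 114.6]
(212, 440) [ 254.3  585.6 -760.9]
(187, 332) [536.5 387.4   3.5]
(358, 382) [432.1  55.2   2.5]
(100, 300) [602.6 558.    4.1]
```

View pics/hc.png

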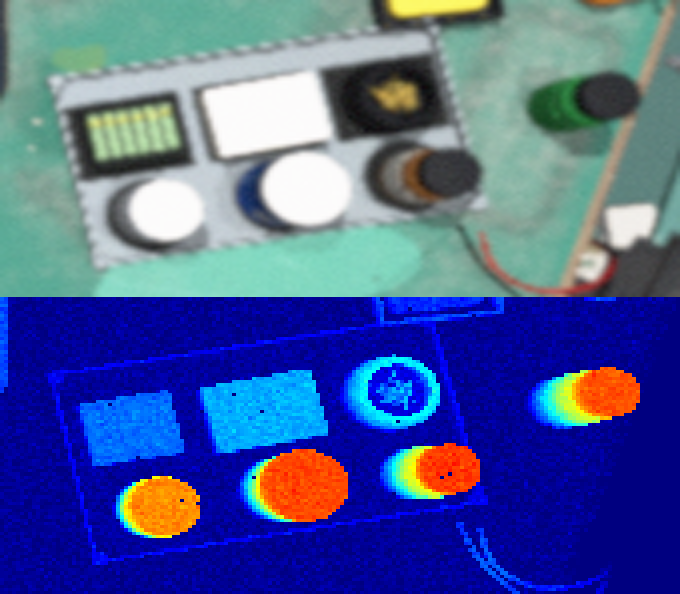

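The crop shows can, tin, jar, box, coil and cleaner all upright, and the measured sizes match the ones given. The cable hangs in mid-air between the tray and the mat. I'll measure the cable, the microscope front and the mat.

```bash
cat > m2.py <<'E'
from h import *
z=np.load('pics/top0.npz');im,d=z['im'],z['d'];W=cloud('top',d);f,cx,cy,T=cal('top')
C=np.array([(132,300),(227,284),(241,362),(141,380)])*.7
def ray(u,v,h,T=T,f=f,cx=cx,cy=cy):
    R=T[:3,:3];o=-R.T@T[:3,3];r=R.T@np.array([(u-cx)/f,(v-cy)/f,1]);return o+r*(h-o[2])/r[2]
Q=np.array([ray(u,v,4) for u,v in C]);print('mat corners',np.round(Q[:,:2],0).tolist(),'c',Q.mean(0))
B=(np.array([(255,168),(430,168),(430,318),(253,318)])*.7);Q=np.array([ray(u,v,22) for u,v in B]);print('pad',np.round(Q[:,:2],0).tolist(),Q.mean(0))
z2=np.load('pics/scene0.npz');S=cloud('scene',z2['d'])[z2['d']>0];A=W[d>0];
for nm,P in(('top',A),('scene',S)):
    m=(P[:,1]>-150)&(P[:,1]<350)&(P[:,0]<900)&(P[:,0]>250)&(P[:,2]>100)&(P[:,2]<520)
    P=P[m]
    print(nm)
    for lo in range(-150,350,50):
        q=P[(P[:,1]>=lo)&(P[:,1]<lo+50)&(P[:,2]>200)]
        if len(q): q=q[q[:,0].argsort()]; print(lo,len(q),np.round(q[:3]).astype(int).tolist())
    # cable candidates
    c=P[(P[:,1]>150)&(P[:,0]<600)]; c=c[c[:,2].argsort()]; print('cable',np.round(c[::max(1,len(c)//14)]).astype(int).tolist())
E
python3 m2.py
```

```text
mat corners [[601.0, 495.0], [628.0, 308.0], [475.0, 279.0], [445.0, 471.0]] c [537.09094395 388.18568747   4.        ]
pad [[857.0, 251.0], [847.0, -97.0], [549.0, -87.0], [557.0, 252.0]] [702.56881046  79.40515852  22.        ]
top
-150 1181 [[808, -120, 437], [808, -140, 422], [808, -113, 420]]
-100 1311 [[659, -55, 247], [661, -53, 243], [661, -51, 244]]
-50 2964 [[539, -7, 404], [539, -2, 405], [539, -5, 403]]
0 4476 [[540, 0, 404], [540, 2, 401], [540, 4, 400]]
50 3946 [[541, 67, 405], [541, 66, 402], [542, 69, 403]]
100 1315 [[616, 100, 345], [618, 103, 344], [619, 102, 350]]
150 1419 [[627, 199, 366], [629, 200, 365], [631, 199, 368]]
200 1054 [[480, 243, 200], [482, 243, 203], [485, 243, 203]]
250 2091 [[800, 300, 464], [801, 298, 464], [801, 299, 469]]
300 1086 [[799, 338, 469], [799, 340, 473], [799, 342, 463]]
cable [[391, 287, 100], [407, 277, 118], [428, 266, 139], [443, 260, 159], [461, 253, 175], [478, 248, 192], [491, 239, 209], [505, 234, 225], [519, 229, 243], [533, 227, 258], [544, 221, 271], [559, 219, 284], [569, 215, 300], [583, 213, 313], [595, 210, 325]]
scen
[... 157 characters left out ...]
9, -5, 401], [540, -1, 402]]
0 2324 [[539, 3, 398], [541, 9, 403], [541, 5, 399]]
50 1428 [[540, 68, 404], [540, 68, 401], [542, 61, 403]]
100 336 [[665, 120, 241], [665, 115, 242], [666, 120, 244]]
150 481 [[622, 200, 358], [623, 197, 362], [629, 200, 369]]
200 489 [[480, 238, 203], [487, 244, 201], [488, 239, 203]]
250 660 [[799, 296, 466], [801, 298, 462], [801, 298, 471]]
300 391 [[799, 345, 465], [799, 335, 467], [799, 300, 471]]
cable [[387, 281, 100], [411, 274, 116], [422, 266, 130], [437, 262, 148], [452, 253, 164], [467, 251, 177], [483, 244, 196], [492, 238, 212], [507, 230, 227], [525, 228, 246], [538, 223, 257], [545, 216, 274], [563, 214, 288], [578, 212, 304], [590, 211, 317]]
```

```bash
cat >> h.py <<'E'
from scipy.spatial.transform import Rotation as Ro
def go(*wps):
    s=robot.get_state();R=np.array(s['ee_rot']);p=np.array(s['eef_pos'])
    for x,y,z,a in wps:
        a=np.radians(a);c,q=np.cos(a),np.sin(a);G=np.array([[-q,c,0],[c,q,0],[0,0,-1.]]).T
        d=R.T@(np.array([x,y,z])-p)/10; r=Ro.from_matrix(R.T@G).as_rotvec(degrees=True)
        n=max(np.linalg.norm(d)/5,np.linalg.norm(r)/8.59)
        print('dp',np.round(d,2).tolist(),'rot',np.round(r,1).tolist(),'n~%.1f'%n)
E
python3 -c "
from h import *
st();go((430,280,480,90),(430,0,480,90),(430,-120,480,60),(462.5,-180.7,350,7.6))"
```

```text
0.1 [262.7 648.7 404.1] [[-0.927, 0.375, -0.0], [0.375, 0.927, -0.001], [0.0, -0.001, -1.0]] [ 1.153  0.379  1.735 -0.     1.028 -0.033] 0.9971411716851025 0.0 [0.7 0.3 0.4]
dp [-29.35, -27.9, -7.56] rot [-0.1, -0.0, -22.0] n~8.2
dp [-39.86, -53.85, -7.53] rot [-0.1, -0.0, -22.0] n~13.5
dp [-44.36, -64.97, -7.52] rot [-0.1, 0.0, 8.0] n~15.8
dp [-49.65, -69.37, 5.48] rot [-0.1, 0.0, 60.4] n~17.1
```

```bash
python3 -m inch '[{"dp":[-29.35,-27.9,-7.56],"delta_rot":[0,0,-22],"jaw":7},{"dp":[-29.35,-27.9,-7.56],"delta_rot":[0,0,-22],"jaw":7},{"dp":[-29.35,-27.9,-7.56],"delta_rot":[0,0,-22],"jaw":7},{"dp":[-29.35,-27.9,-7.56],"delta_rot":[0,0,-22],"jaw":7},{"dp":[-29.35,-27.9,-7.56],"delta_rot":[0,0,-22],"jaw":7},{"dp":[-29.35,-27.9,-7.56],"delta_rot":[0,0,-22],"jaw":7},{"dp":[-29.35,-27.9,-7.56],"delta_rot":[0,0,-22],"jaw":7},{"dp":[-29.35,-27.9,-7.56],"delta_rot":[0,0,-22],"jaw":7},{"dp":[-29.35,-27.9,-7.56],"delta_rot":[0,0,-22],"jaw":7},{"dp":[-29.35,-27.9,-7.56],"delta_rot":[0,0,-22],"jaw":7},{"dp":[-39.86,-53.85,-7.53],"delta_rot":[0,0,-22],"jaw":7},{"dp":[-39.86,-53.85,-7.53],"delta_rot":[0,0,-22],"jaw":7},{"dp":[-39.86,-53.85,-7.53],"delta_rot":[0,0,-22],"jaw":7},{"dp":[-39.86,-53.85,-7.53],"delta_rot":[0,0,-22],"jaw":7},{"dp":[-39.86,-53.85,-7.53],"delta_rot":[0,0,-22],"jaw":7},{"dp":[-39.86,-53.85,-7.53],"delta_rot":[0,0,-22],"jaw":7},{"dp":[-39.86,-53.85,-7.53],"delta_rot":[0,0,-22],"jaw":7}]'; python3 -c "
from h import *
st();go((430,-120,480,60),(462.5,-180.7,330,7.6))"
```

```text
time_s: 1.8
eef_pos: [430.1, -1.4, 479.7]
ee_rot: [[-1.0, 0.003, -0.0], [0.003, 1.0, -0.0], [0.0, -0.0, -1.0]]
force: [-0.1, -0.1, 0.3]
finger_gap: 0.769
grasp_force: 0.0
1.8 [430.1  -1.4 479.7] [[-1.0, 0.003, -0.0], [0.003, 1.0, -0.0], [0.0, -0.0, -1.0]] [-0.057 -0.172  2.199 -0.     1.115 -1.625] 0.7691661706183494 0.0 [-0.1 -0.1  0.3]
dp [-0.03, -11.86, -0.03] rot [-0.0, -0.0, 29.8] n~3.5
dp [-3.3, -17.92, 14.97] rot [-0.0, -0.0, 82.2] n~9.6
```

```bash
python3 -m inch '[{"dp":[0,-11.9,0],"delta_rot":[0,0,30],"jaw":7},{"dp":[0,-11.9,0],"delta_rot":[0,0,30],"jaw":7},{"dp":[0,-11.9,0],"delta_rot":[0,0,30],"jaw":7},{"dp":[-3.35,-17.9,15],"delta_rot":[0,0,82.2],"jaw":7},{"dp":[-3.35,-17.9,15],"delta_rot":[0,0,82.2],"jaw":7},{"dp":[-3.35,-17.9,15],"delta_rot":[0,0,82.2],"jaw":7},{"dp":[-3.35,-17.9,15],"delta_rot":[0,0,82.2],"jaw":7},{"dp":[-3.35,-17.9,15],"delta_rot":[0,0,82.2],"jaw":7},{"dp":[-3.35,-17.9,15],"delta_rot":[0,0,82.2],"jaw":7},{"dp":[-3.35,-17.9,15],"delta_rot":[0,0,82.2],"jaw":7},{"dp":[-3.35,-17.9,15],"delta_rot":[0,0,82.2],"jaw":7},{"dp":[-3.35,-17.9,15],"delta_rot":[0,0,82.2],"jaw":7},{"dp":[-3.35,-17.9,18],"delta_rot":[0,0,82.2],"jaw":7},{"dp":[-3.35,-17.9,21],"delta_rot":[0,0,82.2],"jaw":7},{"dp":[-3.35,-17.9,23],"delta_rot":[0,0,82.2],"jaw":7},{"dp":[-3.35,-17.9,23.8],"delta_rot":[0,0,82.2],"jaw":7},{"dp":[-3.35,-17.9,23.8],"delta_rot":[0,0,82.2],"jaw":7}]'
python3 - <<'E'
from h import *
st();im,d=cap('scene','g1');cv2.imwrite('pics/g1c.png',cv2.resize(im[200:360,230:430,::-1],(800,600)))
E
```

```text
time_s: 3.5
eef_pos: [463.4, -178.5, 241.3]
ee_rot: [[-0.137, 0.991, -0.002], [0.991, 0.137, 0.001], [0.001, -0.001, -1.0]]
force: [0.4, -0.6, 0.3]
finger_gap: 0.764
grasp_force: 0.0
3.5 [ 463.4 -178.5  241.3] [[-0.137, 0.991, -0.002], [0.991, 0.137, 0.001], [0.001, -0.001, -1.0]] [-0.415  0.339  2.191  0.     0.613 -0.552] 0.7643124826739442 0.0 [ 0.4 -0.6  0.3]
```

View pics/g1c.png

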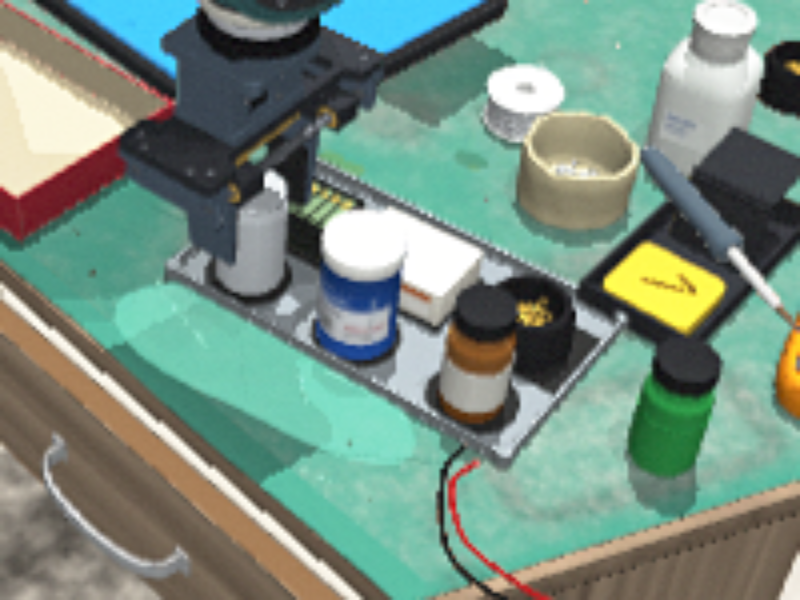

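The fingers straddle the can (crop 245,230) with clearance all round, so I'm closing the gripper and lifting.

```bash
python3 -m inch '[{"dp":[0,0,0],"delta_rot":[0,0,0],"jaw":3},{"dp":[0,0,0],"delta_rot":[0,0,0],"jaw":3},{"dp":[0,0,0],"delta_rot":[0,0,0],"jaw":3},{"dp":[0,0,0],"delta_rot":[0,0,0],"jaw":3},{"dp":[0,0,0],"delta_rot":[0,0,0],"jaw":3},{"dp":[0,0,0],"delta_rot":[0,0,0],"jaw":3},{"dp":[0,0,0],"delta_rot":[0,0,0],"jaw":3},{"dp":[0,0,0],"delta_rot":[0,0,0],"jaw":3}]'; python3 -c "
from h import *
st();go((463,-180,450,7.9),(430,-120,480,60),(430,0,480,90),(430,280,480,90),(480.5,440,330,90))"
```

```text
time_s: 4.35
eef_pos: [463.7, -179.1, 242.6]
ee_rot: [[-0.135, 0.991, 0.001], [0.991, 0.135, -0.0], [-0.001, 0.001, -1.0]]
force: [-1.1, -0.5, 7.5]
finger_gap: 0.519
grasp_force: 29.9
4.35 [ 463.7 -179.1  242.6] [[-0.135, 0.991, 0.001], [0.991, 0.135, -0.0], [-0.001, 0.001, -1.0]] [-0.416  0.337  2.19  -0.     0.613 -0.551] 0.5191455281803685 29.896872827375773 [-1.1 -0.5  7.5]
dp [-0.09, -0.07, -20.74] rot [0.0, 0.0, -0.1] n~4.1
dp [6.3, -2.52, -23.75] rot [0.0, 0.0, -52.2] n~6.1
dp [18.19, -0.91, -23.75] rot [0.0, 0.1, -82.2] n~9.6
dp [45.94, 2.87, -23.76] rot [0.0, 0.1, -82.2] n~10.4
dp [61.12, 10.02, -8.76] rot [0.0, 0.1, -82.2] n~12.5
```

```bash
python3 -m inch '[{"dp":[0,0,-4],"delta_rot":[0,0,0],"jaw":3},{"dp":[0,0,-9],"delta_rot":[0,0,0],"jaw":3},{"dp":[0,0,-14],"delta_rot":[0,0,0],"jaw":3},{"dp":[0,0,-19],"delta_rot":[0,0,0],"jaw":3},{"dp":[6.3,-2.5,-23.75],"delta_rot":[0,0,-52],"jaw":3},{"dp":[6.3,-2.5,-23.75],"delta_rot":[0,0,-52],"jaw":3},{"dp":[6.3,-2.5,-23.75],"delta_rot":[0,0,-52],"jaw":3},{"dp":[6.3,-2.5,-23.75],"delta_rot":[0,0,-52],"jaw":3},{"dp":[6.3,-2.5,-23.75],"delta_rot":[0,0,-52],"jaw":3},{"dp":[6.3,-2.5,-23.75],"delta_rot":[0,0,-60],"jaw":3},{"dp":[18.2,-0.9,-23.75],"delta_rot":[0,0,-82],"jaw":3},{"dp":[18.2,-0.9,-23.75],"delta_rot":[0,0,-82],"jaw":3},{"dp":[18.2,-0.9,-23.75],"delta_rot":[0,0,-82],"jaw":3},{"dp":[45.9,2.9,-23.75],"delta_rot":[0,0,-82],"jaw":3},{"dp":[45.9,2.9,-23.75],"delta_rot":[0,0,-82],"jaw":3},{"dp":[45.9,2.9,-23.75],"delta_rot":[0,0,-82],"jaw":3},{"dp":[45.9,2.9,-23.75],"delta_rot":[0,0,-82],"jaw":3},{"dp":[45.9,2.9,-23.75],"delta_rot":[0,0,-82],"jaw":3},{"dp":[45.9,2.9,-23.75],"delta_rot":[0,0,-82],"jaw":3},{"dp":[45.9,2.9,-23.75],"delta_rot":[0,0,-82],"jaw":3}]'; python3 -c "
from h import *
st();go((460,400,480,90),(480.5,440,330,90),(480.5,440,244,90))"
```

```text
time_s: 6.35
eef_pos: [429.9, 282.6, 479.4]
ee_rot: [[-1.0, 0.001, -0.0], [0.001, 1.0, 0.0], [0.0, 0.0, -1.0]]
force: [0.2, -0.6, -1.9]
finger_gap: 0.518
grasp_force: 29.8
6.35 [429.9 282.6 479.4] [[-1.0, 0.001, -0.0], [0.001, 1.0, 0.0], [0.0, 0.0, -1.0]] [ 0.536 -0.009  2.052  0.     1.099 -1.034] 0.5179990343378794 29.81133506371407 [ 0.2 -0.6 -1.9]
dp [-3.0, 11.75, -0.06] rot [0.0, -0.0, -0.1] n~2.4
dp [-5.05, 15.74, 14.94] rot [0.0, -0.0, -0.1] n~4.5
dp [-5.05, 15.74, 23.54] rot [0.0, -0.0, -0.1] n~5.8
```

```bash
python3 -m inch '[{"dp":[-3,11.7,0],"delta_rot":[0,0,0],"jaw":3},{"dp":[-3,11.7,0],"delta_rot":[0,0,0],"jaw":3},{"dp":[-3,11.7,0],"delta_rot":[0,0,0],"jaw":3},{"dp":[-5,15.7,15],"delta_rot":[0,0,0],"jaw":3},{"dp":[-5,15.7,15],"delta_rot":[0,0,0],"jaw":3},{"dp":[-5,15.7,15],"delta_rot":[0,0,0],"jaw":3},{"dp":[-5,15.7,15],"delta_rot":[0,0,0],"jaw":3},{"dp":[-5,15.7,18],"delta_rot":[0,0,0],"jaw":3},{"dp":[-5,15.7,21],"delta_rot":[0,0,0],"jaw":3},{"dp":[-5,15.7,22.5],"delta_rot":[0,0,0],"jaw":3},{"dp":[-5,15.7,23.2],"delta_rot":[0,0,0],"jaw":3},{"dp":[-5,15.7,23.5],"delta_rot":[0,0,0],"jaw":3},{"dp":[-5,15.7,23.5],"delta_rot":[0,0,0],"jaw":3}]'; python3 -c "
from h import *
im,d=cap('scene','g2');cv2.imwrite('pics/g2c.png',cv2.resize(im[80:240,100:300,::-1],(800,600)))"
```

```text
time_s: 7.65
eef_pos: [481.3, 436.7, 245.7]
ee_rot: [[-1.0, 0.004, 0.001], [0.004, 1.0, 0.001], [-0.001, 0.001, -1.0]]
force: [0.7, 0.8, -0.8]
finger_gap: 0.526
grasp_force: 29.8
```

View pics/g2c.png

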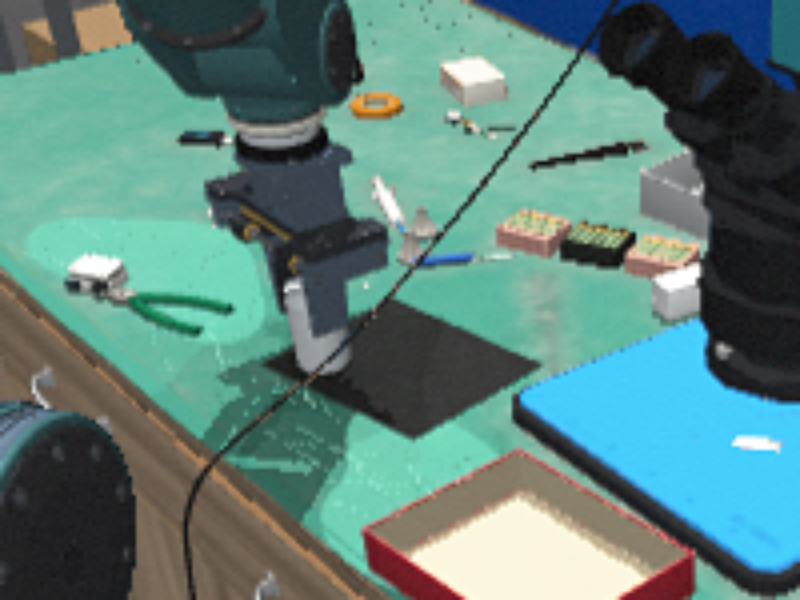

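The can is over the left part of the mat (crop 320,350), clear of the cable. I'll settle it, lower it a touch, release and lift.

```bash
python3 -m inch '[{"dp":[0,0,0],"delta_rot":[0,0,0],"jaw":3},{"dp":[0,0,0.1],"delta_rot":[0,0,0],"jaw":3},{"dp":[0,0,0.1],"delta_rot":[0,0,0],"jaw":3}]'; python3 -m inch '[{"dp":[0,0,0],"delta_rot":[0,0,0],"jaw":7},{"dp":[0,0,0],"delta_rot":[0,0,0],"jaw":7},{"dp":[0,0,0],"delta_rot":[0,0,0],"jaw":7},{"dp":[0,0,0],"delta_rot":[0,0,0],"jaw":7},{"dp":[0,0,0],"delta_rot":[0,0,0],"jaw":7},{"dp":[0,0,0],"delta_rot":[0,0,0],"jaw":7},{"dp":[0,0,-3],"delta_rot":[0,0,0],"jaw":7},{"dp":[0,0,-8],"delta_rot":[0,0,0],"jaw":7},{"dp":[0,0,-13],"delta_rot":[0,0,0],"jaw":7},{"dp":[0,0,-18],"delta_rot":[0,0,0],"jaw":7}]'; python3 -c "
from h import *
st();go((430,280,480,90),(430,0,480,90),(430,-120,480,60),(475,-269.5,335,7.6))"
```

```text
time_s: 8.0
eef_pos: [481.0, 436.6, 243.8]
ee_rot: [[-1.0, 0.004, 0.0], [0.004, 1.0, 0.0], [-0.0, 0.0, -1.0]]
force: [0.4, -0.5, -1.7]
finger_gap: 0.522
grasp_force: 29.8
time_s: 9.0
eef_pos: [480.7, 436.3, 425.4]
ee_rot: [[-1.0, 0.004, -0.0], [0.004, 1.0, -0.0], [0.0, -0.0, -1.0]]
force: [0.4, 0.3, 0.2]
finger_gap: 0.767
grasp_force: 0.0
9.0 [480.7 436.3 425.4] [[-1.0, 0.004, -0.0], [0.004, 1.0, -0.0], [0.0, -0.0, -1.0]] [ 0.701  0.278  1.83  -0.     1.034 -0.865] 0.7669911634537793 0.0 [0.4 0.3 0.2]
dp [5.0, -15.66, -5.45] rot [-0.0, -0.0, -0.2] n~3.5
dp [4.88, -43.66, -5.45] rot [-0.0, -0.0, -0.2] n~8.9
dp [4.83, -55.66, -5.44] rot [-0.0, -0.0, 29.8] n~11.2
dp [0.27, -70.58, 9.06] rot [-0.0, -0.0, 82.2] n~14.2
```

```bash
python3 -m inch '[{"dp":[5,-15.7,-5.4],"delta_rot":[0,0,0],"jaw":7.6},{"dp":[5,-15.7,-5.4],"delta_rot":[0,0,0],"jaw":7.6},{"dp":[5,-15.7,-5.4],"delta_rot":[0,0,0],"jaw":7.6},{"dp":[4.9,-43.7,-5.4],"delta_rot":[0,0,0],"jaw":7.6},{"dp":[4.9,-43.7,-5.4],"delta_rot":[0,0,0],"jaw":7.6},{"dp":[4.9,-43.7,-5.4],"delta_rot":[0,0,0],"jaw":7.6},{"dp":[4.9,-43.7,-5.4],"delta_rot":[0,0,0],"jaw":7.6},{"dp":[4.9,-43.7,-5.4],"delta_rot":[0,0,0],"jaw":7.6},{"dp":[4.9,-43.7,-5.4],"delta_rot":[0,0,0],"jaw":7.6},{"dp":[4.8,-55.7,-5.4],"delta_rot":[0,0,30],"jaw":7.6},{"dp":[4.8,-55.7,-5.4],"delta_rot":[0,0,30],"jaw":7.6},{"dp":[4.8,-55.7,-5.4],"delta_rot":[0,0,30],"jaw":7.6},{"dp":[0.3,-70.6,9],"delta_rot":[0,0,82.2],"jaw":7.6},{"dp":[0.3,-70.6,9],"delta_rot":[0,0,82.2],"jaw":7.6},{"dp":[0.3,-70.6,9],"delta_rot":[0,0,82.2],"jaw":7.6},{"dp":[0.3,-70.6,9],"delta_rot":[0,0,82.2],"jaw":7.6},{"dp":[0.3,-70.6,9],"delta_rot":[0,0,82.2],"jaw":7.6},{"dp":[0.3,-70.6,9],"delta_rot":[0,0,82.2],"jaw":7.6},{"dp":[0.3,-70.6,9],"delta_rot":[0,0,82.2],"jaw":7.6},{"dp":[0.3,-70.6,9],"delta_rot":[0,0,82.2],"jaw":7.6}]'; python3 -c "
from h import *
st();go((475.2,-269.3,242.5,7.6))"
```

```text
time_s: 11.0
eef_pos: [474.8, -269.5, 333.3]
ee_rot: [[-0.13, 0.992, -0.0], [0.992, 0.13, 0.0], [0.0, -0.0, -1.0]]
force: [-0.3, -0.2, 0.5]
finger_gap: 0.832
grasp_force: 0.0
11.0 [ 474.8 -269.5  333.3] [[-0.13, 0.992, -0.0], [0.992, 0.13, 0.0], [0.0, -0.0, -1.0]] [-0.559  0.241  2.079  0.     0.822 -0.689] 0.8317615511663761 0.0 [-0.3 -0.2  0.5]
dp [0.02, 0.04, 9.08] rot [-0.0, -0.0, -0.1] n~1.8
```

```bash
python3 -m inch '[{"dp":[0,0,3],"delta_rot":[0,0,0],"jaw":7.6},{"dp":[0,0,6],"delta_rot":[0,0,0],"jaw":7.6},{"dp":[0,0,8.2],"delta_rot":[0,0,0],"jaw":7.6},{"dp":[0,0,9.1],"delta_rot":[0,0,0],"jaw":7.6},{"dp":[0,0,9.1],"delta_rot":[0,0,0],"jaw":7.6},{"dp":[0,0,9.1],"delta_rot":[0,0,0],"jaw":3},{"dp":[0,0,9.1],"delta_rot":[0,0,0],"jaw":3},{"dp":[0,0,9.1],"delta_rot":[0,0,0],"jaw":3},{"dp":[0,0,9.1],"delta_rot":[0,0,0],"jaw":3},{"dp":[0,0,9.1],"delta_rot":[0,0,0],"jaw":3},{"dp":[0,0,9.1],"delta_rot":[0,0,0],"jaw":3},{"dp":[0,0,9.1],"delta_rot":[0,0,0],"jaw":3},{"dp":[0,0,9.1],"delta_rot":[0,0,0],"jaw":3}]'; python3 -c "
from h import *
st();go((463,-200,450,7.9),(430,-120,480,60),(430,0,480,90),(430,280,480,90))"
```

```text
time_s: 12.3
eef_pos: [475.2, -269.7, 243.5]
ee_rot: [[-0.132, 0.991, 0.001], [0.991, 0.132, -0.001], [-0.001, 0.001, -1.0]]
force: [-2.2, 0.8, 8.3]
finger_gap: 0.591
grasp_force: 30.0
12.3 [ 475.2 -269.7  243.5] [[-0.132, 0.991, 0.001], [0.991, 0.132, -0.001], [-0.001, 0.001, -1.0]] [-0.559  0.395  2.094 -0.     0.651 -0.691] 0.5912990432991975 30.000928044319153 [-2.2  0.8  8.3]
dp [7.05, -0.27, -20.66] rot [0.1, 0.1, -0.3] n~4.4
dp [15.41, -2.49, -23.67] rot [0.0, 0.1, -52.4] n~6.1
dp [27.31, -0.91, -23.68] rot [0.0, 0.1, -82.4] n~9.6
dp [55.06, 2.78, -23.7] rot [0.0, 0.1, -82.4] n~12.0
```

```bash
python3 -m inch '[{"dp":[0,0,-4],"delta_rot":[0,0,0],"jaw":3},{"dp":[0,0,-9],"delta_rot":[0,0,0],"jaw":3},{"dp":[0,0,-14],"delta_rot":[0,0,0],"jaw":3},{"dp":[3,0,-19],"delta_rot":[0,0,0],"jaw":3},{"dp":[15.4,-2.5,-23.7],"delta_rot":[0,0,-52],"jaw":3},{"dp":[15.4,-2.5,-23.7],"delta_rot":[0,0,-52],"jaw":3},{"dp":[15.4,-2.5,-23.7],"delta_rot":[0,0,-52],"jaw":3},{"dp":[15.4,-2.5,-23.7],"delta_rot":[0,0,-52],"jaw":3},{"dp":[15.4,-2.5,-23.7],"delta_rot":[0,0,-52],"jaw":3},{"dp":[15.4,-2.5,-23.7],"delta_rot":[0,0,-60],"jaw":3},{"dp":[27.3,-0.9,-23.7],"delta_rot":[0,0,-82],"jaw":3},{"dp":[27.3,-0.9,-23.7],"delta_rot":[0,0,-82],"jaw":3},{"dp":[27.3,-0.9,-23.7],"delta_rot":[0,0,-82],"jaw":3},{"dp":[55,2.8,-23.7],"delta_rot":[0,0,-82.2],"jaw":3},{"dp":[55,2.8,-23.7],"delta_rot":[0,0,-82.2],"jaw":3},{"dp":[55,2.8,-23.7],"delta_rot":[0,0,-82.2],"jaw":3},{"dp":[55,2.8,-23.7],"delta_rot":[0,0,-82.2],"jaw":3},{"dp":[55,2.8,-23.7],"delta_rot":[0,0,-82.2],"jaw":3},{"dp":[55,2.8,-23.7],"delta_rot":[0,0,-82.2],"jaw":3},{"dp":[55,2.8,-23.7],"delta_rot":[0,0,-82.2],"jaw":3}]'; python3 -c "
from h import *
st();go((500,400,480,90),(575,454,330,90),(575,454,245,90))"
```

```text
time_s: 14.3
eef_pos: [429.9, 282.3, 479.6]
ee_rot: [[-1.0, 0.001, 0.0], [0.001, 1.0, 0.0], [-0.0, 0.0, -1.0]]
force: [0.7, -0.8, -1.8]
finger_gap: 0.589
grasp_force: 30.0
14.3 [429.9 282.3 479.6] [[-1.0, 0.001, 0.0], [0.001, 1.0, 0.0], [-0.0, 0.0, -1.0]] [ 0.536 -0.01   2.052  0.     1.099 -1.034] 0.5893798167886887 30.00023066997528 [ 0.7 -0.8 -1.8]
dp [-7.0, 11.78, -0.03] rot [0.0, 0.0, -0.1] n~2.7
dp [-14.49, 17.18, 14.97] rot [0.0, 0.0, -0.1] n~5.4
dp [-14.49, 17.18, 23.47] rot [0.0, 0.0, -0.1] n~6.5
```

```bash
python3 -m inch '[{"dp":[-7,11.8,0],"delta_rot":[0,0,0],"jaw":3},{"dp":[-7,11.8,0],"delta_rot":[0,0,0],"jaw":3},{"dp":[-7,11.8,0],"delta_rot":[0,0,0],"jaw":3},{"dp":[-14.5,17.2,15],"delta_rot":[0,0,0],"jaw":3},{"dp":[-14.5,17.2,15],"delta_rot":[0,0,0],"jaw":3},{"dp":[-14.5,17.2,15],"delta_rot":[0,0,0],"jaw":3},{"dp":[-14.5,17.2,15],"delta_rot":[0,0,0],"jaw":3},{"dp":[-14.5,17.2,15],"delta_rot":[0,0,0],"jaw":3},{"dp":[-14.5,17.2,18],"delta_rot":[0,0,0],"jaw":3},{"dp":[-14.5,17.2,21],"delta_rot":[0,0,0],"jaw":3},{"dp":[-14.5,17.2,22.7],"delta_rot":[0,0,0],"jaw":3},{"dp":[-14.5,17.2,23.4],"delta_rot":[0,0,0],"jaw":3},{"dp":[-14.5,17.2,23.55],"delta_rot":[0,0,0],"jaw":3},{"dp":[-14.5,17.2,23.55],"delta_rot":[0,0,0],"jaw":3},{"dp":[-14.5,17.2,23.55],"delta_rot":[0,0,0],"jaw":3}]'; python3 -m inch '[{"dp":[0,0,0],"delta_rot":[0,0,0],"jaw":7.6},{"dp":[0,0,0],"delta_rot":[0,0,0],"jaw":7.6},{"dp":[0,0,0],"delta_rot":[0,0,0],"jaw":7.6},{"dp":[0,0,0],"delta_rot":[0,0,0],"jaw":7.6},{"dp":[0,0,0],"delta_rot":[0,0,0],"jaw":7.6},{"dp":[0,0,0],"delta_rot":[0,0,0],"jaw":7.6},{"dp":[0,0,-3],"delta_rot":[0,0,0],"jaw":7.6},{"dp":[0,0,-8],"delta_rot":[0,0,0],"jaw":7.6},{"dp":[0,0,-13],"delta_rot":[0,0,0],"jaw":7.6},{"dp":[0,0,-18],"delta_rot":[0,0,0],"jaw":7}]'; python3 -c "
from h import *
st();go((430,280,480,90),(430,0,480,90),(430,-120,480,60),(486.4,-359,335,7.6))"
```

```text
time_s: 15.8
eef_pos: [576.4, 451.1, 245.5]
ee_rot: [[-1.0, 0.004, 0.001], [0.004, 1.0, 0.001], [-0.001, 0.001, -1.0]]
force: [-0.1, 1.0, -0.7]
finger_gap: 0.587
grasp_force: 30.0
time_s: 16.8
eef_pos: [575.9, 450.7, 425.9]
ee_rot: [[-1.0, 0.004, -0.0], [0.004, 1.0, -0.0], [0.0, -0.0, -1.0]]
force: [0.2, -0.8, -0.0]
finger_gap: 0.783
grasp_force: 0.0
16.8 [575.9 450.7 425.9] [[-1.0, 0.004, -0.0], [0.004, 1.0, -0.0], [0.0, -0.0, -1.0]] [ 0.632  0.406  1.654 -0.     1.082 -0.934] 0.7826488758927568 0.0 [ 0.2 -0.8 -0. ]
dp [14.51, -17.13, -5.4] rot [-0.0, -0.0, -0.3] n~4.6
dp [14.39, -45.13, -5.4] rot [-0.0, -0.0, -0.3] n~9.5
dp [14.34, -57.13, -5.4] rot [-0.0, -0.0, 29.7] n~11.8
dp [8.59, -81.0, 9.11] rot [-0.0, -0.0, 82.1] n~16.4
```

```bash
python3 -m inch '[{"dp":[14.5,-17.1,-5.4],"delta_rot":[0,0,0],"jaw":6.5},{"dp":[14.5,-17.1,-5.4],"delta_rot":[0,0,0],"jaw":6.5},{"dp":[14.5,-17.1,-5.4],"delta_rot":[0,0,0],"jaw":6.5},{"dp":[14.5,-17.1,-5.4],"delta_rot":[0,0,0],"jaw":6.5},{"dp":[14.4,-45.1,-5.4],"delta_rot":[0,0,0],"jaw":6.5},{"dp":[14.4,-45.1,-5.4],"delta_rot":[0,0,0],"jaw":6.5},{"dp":[14.4,-45.1,-5.4],"delta_rot":[0,0,0],"jaw":6.5},{"dp":[14.4,-45.1,-5.4],"delta_rot":[0,0,0],"jaw":6.5},{"dp":[14.4,-45.1,-5.4],"delta_rot":[0,0,0],"jaw":6.5},{"dp":[14.4,-45.1,-5.4],"delta_rot":[0,0,0],"jaw":6.5},{"dp":[14.3,-57.1,-5.4],"delta_rot":[0,0,30],"jaw":6.5},{"dp":[14.3,-57.1,-5.4],"delta_rot":[0,0,30],"jaw":6.5},{"dp":[14.3,-57.1,-5.4],"delta_rot":[0,0,30],"jaw":6.5},{"dp":[8.6,-81,-5.4],"delta_rot":[0,0,82.1],"jaw":6.5},{"dp":[8.6,-81,-5.4],"delta_rot":[0,0,82.1],"jaw":6.5},{"dp":[8.6,-81,-5.4],"delta_rot":[0,0,82.1],"jaw":6.5},{"dp":[8.6,-81,-5.4],"delta_rot":[0,0,82.1],"jaw":6.5},{"dp":[8.6,-81,-5.4],"delta_rot":[0,0,82.1],"jaw":6.5},{"dp":[8.6,-81,0],"delta_rot":[0,0,82.1],"jaw":6.5},{"dp":[8.6,-81,5],"delta_rot":[0,0,82.1],"jaw":6.5}]'; python3 -m inch '[{"dp":[0,0,3],"delta_rot":[0,0,0],"jaw":6.5},{"dp":[0,0,4],"delta_rot":[0,0,0],"jaw":6.5},{"dp":[0,0,4],"delta_rot":[0,0,0],"jaw":6.5}]'; python3 -c "
from h import *
st();go((486.4,-359,242.5,7.6))"
```

```text
time_s: 18.8
eef_pos: [486.7, -360.2, 377.6]
ee_rot: [[-0.126, 0.992, 0.002], [0.992, 0.126, -0.002], [-0.002, 0.002, -1.0]]
force: [0.1, -0.5, -0.8]
finger_gap: 0.712
grasp_force: 0.0
time_s: 19.1
eef_pos: [486.5, -358.7, 337.4]
ee_rot: [[-0.134, 0.991, -0.001], [0.991, 0.134, 0.001], [0.001, -0.001, -1.0]]
force: [0.5, 0.9, 0.9]
finger_gap: 0.711
grasp_force: 0.0
19.1 [ 486.5 -358.7  337.4] [[-0.134, 0.991, -0.001], [0.991, 0.134, 0.001], [0.001, -0.001, -1.0]] [-0.674  0.321  1.961  0.     0.862 -0.808] 0.7111228876152962 0.0 [0.5 0.9 0.9]
dp [-0.04, -0.01, 9.49] rot [-0.1, -0.1, 0.1] n~1.9
```

```bash
python3 -m inch '[{"dp":[0,0,3],"delta_rot":[0,0,0],"jaw":6.5},{"dp":[0,0,6],"delta_rot":[0,0,0],"jaw":6.5},{"dp":[0,0,8.4],"delta_rot":[0,0,0],"jaw":6.5},{"dp":[0,0,9.4],"delta_rot":[0,0,0],"jaw":6.5},{"dp":[0,0,9.4],"delta_rot":[0,0,0],"jaw":6.5},{"dp":[0,0,9.4],"delta_rot":[0,0,0],"jaw":3},{"dp":[0,0,9.4],"delta_rot":[0,0,0],"jaw":3},{"dp":[0,0,9.4],"delta_rot":[0,0,0],"jaw":3},{"dp":[0,0,9.4],"delta_rot":[0,0,0],"jaw":3},{"dp":[0,0,9.4],"delta_rot":[0,0,0],"jaw":3},{"dp":[0,0,9.4],"delta_rot":[0,0,0],"jaw":3},{"dp":[0,0,9.4],"delta_rot":[0,0,0],"jaw":3},{"dp":[0,0,9.4],"delta_rot":[0,0,0],"jaw":3}]'; python3 -c "
from h import *
st();go((430,-120,480,60),(430,0,480,90),(430,280,480,90))"
```

```text
time_s: 20.4
eef_pos: [486.9, -359.1, 245.0]
ee_rot: [[-0.133, 0.991, 0.001], [0.991, 0.133, -0.001], [-0.001, 0.001, -1.0]]
force: [-2.9, -0.0, 8.1]
finger_gap: 0.448
grasp_force: 30.0
20.4 [ 486.9 -359.1  245. ] [[-0.133, 0.991, 0.001], [0.991, 0.133, -0.001], [-0.001, 0.001, -1.0]] [-0.674  0.463  1.976 -0.     0.701 -0.807] 0.4483700979825081 30.018956793574034 [-2.9 -0.   8.1]
dp [24.43, -2.44, -23.53] rot [0.0, 0.1, -52.3] n~6.8
dp [36.32, -0.84, -23.54] rot [-0.0, 0.1, -82.3] n~9.6
dp [64.07, 2.89, -23.56] rot [-0.0, 0.1, -82.3] n~13.7
```

```bash
python3 -m inch '[{"dp":[0,0,-4],"delta_rot":[0,0,0],"jaw":3},{"dp":[0,0,-9],"delta_rot":[0,0,0],"jaw":3},{"dp":[0,0,-14],"delta_rot":[0,0,0],"jaw":3},{"dp":[3,0,-19],"delta_rot":[0,0,0],"jaw":3},{"dp":[24.4,-2.4,-23.5],"delta_rot":[0,0,-52],"jaw":3},{"dp":[24.4,-2.4,-23.5],"delta_rot":[0,0,-52],"jaw":3},{"dp":[24.4,-2.4,-23.5],"delta_rot":[0,0,-52],"jaw":3},{"dp":[24.4,-2.4,-23.5],"delta_rot":[0,0,-52],"jaw":3},{"dp":[24.4,-2.4,-23.5],"delta_rot":[0,0,-52],"jaw":3},{"dp":[24.4,-2.4,-23.5],"delta_rot":[0,0,-60],"jaw":3},{"dp":[36.3,-0.8,-23.5],"delta_rot":[0,0,-82.2],"jaw":3},{"dp":[36.3,-0.8,-23.5],"delta_rot":[0,0,-82.2],"jaw":3},{"dp":[36.3,-0.8,-23.5],"delta_rot":[0,0,-82.2],"jaw":3},{"dp":[64,2.9,-23.5],"delta_rot":[0,0,-82.2],"jaw":3},{"dp":[64,2.9,-23.5],"delta_rot":[0,0,-82.2],"jaw":3},{"dp":[64,2.9,-23.5],"delta_rot":[0,0,-82.2],"jaw":3},{"dp":[64,2.9,-23.5],"delta_rot":[0,0,-82.2],"jaw":3},{"dp":[64,2.9,-23.5],"delta_rot":[0,0,-82.2],"jaw":3},{"dp":[64,2.9,-23.5],"delta_rot":[0,0,-82.2],"jaw":3},{"dp":[64,2.9,-23.5],"delta_rot":[0,0,-82.2],"jaw":3}]'; python3 -c "
from h import *
st();go((490,345,480,90),(540,368,330,90),(540,368,246,90))"
```

```text
time_s: 22.4
eef_pos: [429.7, 282.2, 479.1]
ee_rot: [[-1.0, -0.001, 0.0], [-0.001, 1.0, 0.0], [-0.0, 0.0, -1.0]]
force: [-1.0, -1.0, -1.1]
finger_gap: 0.453
grasp_force: 29.9
22.4 [429.7 282.2 479.1] [[-1.0, -0.001, 0.0], [-0.001, 1.0, 0.0], [-0.0, 0.0, -1.0]] [ 0.536 -0.01   2.053  0.     1.098 -1.036] 0.45292645651398605 29.93302499053243 [-1.  -1.  -1.1]
dp [-6.03, 6.28, -0.09] rot [0.0, 0.0, 0.0] n~1.7
dp [-11.03, 8.57, 14.92] rot [0.0, 0.0, 0.0] n~4.1
dp [-11.03, 8.56, 23.32] rot [0.0, 0.0, 0.0] n~5.4
```

```bash
python3 -m inch '[{"dp":[-6,6.3,0],"delta_rot":[0,0,0],"jaw":3},{"dp":[-6,6.3,0],"delta_rot":[0,0,0],"jaw":3},{"dp":[-11,8.8,0],"delta_rot":[0,0,0],"jaw":3},{"dp":[-11,8.8,5],"delta_rot":[0,0,0],"jaw":3},{"dp":[-11,8.8,10],"delta_rot":[0,0,0],"jaw":3},{"dp":[-11,8.8,15],"delta_rot":[0,0,0],"jaw":3},{"dp":[-11,8.8,18],"delta_rot":[0,0,0],"jaw":3},{"dp":[-11,8.8,21],"delta_rot":[0,0,0],"jaw":3},{"dp":[-11,8.8,22.6],"delta_rot":[0,0,0],"jaw":3},{"dp":[-11,8.8,23.3],"delta_rot":[0,0,0],"jaw":3},{"dp":[-11,8.8,23.35],"delta_rot":[0,0,0],"jaw":3},{"dp":[-11,8.8,23.35],"delta_rot":[0,0,0],"jaw":3},{"dp":[-11,8.8,23.35],"delta_rot":[0,0,0],"jaw":3}]'; python3 -m inch '[{"dp":[0,0,0],"delta_rot":[0,0,0],"jaw":6},{"dp":[0,0,0],"delta_rot":[0,0,0],"jaw":6},{"dp":[0,0,0],"delta_rot":[0,0,0],"jaw":6},{"dp":[0,0,0],"delta_rot":[0,0,0],"jaw":6},{"dp":[0,0,0],"delta_rot":[0,0,0],"jaw":6},{"dp":[0,0,0],"delta_rot":[0,0,0],"jaw":6},{"dp":[0,0,-3],"delta_rot":[0,0,0],"jaw":6},{"dp":[0,0,-8],"delta_rot":[0,0,0],"jaw":6},{"dp":[0,0,-13],"delta_rot":[0,0,0],"jaw":6},{"dp":[0,0,-18],"delta_rot":[0,0,0],"jaw":6}]'; python3 -c "
from h import *
im,d=cap('scene','g3');cv2.imwrite('pics/g3c.png',cv2.resize(im[80:240,100:300,::-1],(800,600)))
st();go((430,280,480,90),(430,0,480,90),(430,-120,480,60),(505,-260,400,7.6))"
```

```text
time_s: 23.7
eef_pos: [540.7, 367.2, 246.6]
ee_rot: [[-1.0, 0.003, 0.001], [0.003, 1.0, 0.001], [-0.001, 0.001, -1.0]]
force: [-0.2, 0.1, -1.3]
finger_gap: 0.454
grasp_force: 29.9
time_s: 24.7
eef_pos: [540.0, 367.0, 427.4]
ee_rot: [[-1.0, 0.003, -0.0], [0.003, 1.0, -0.0], [0.0, -0.0, -1.0]]
force: [0.3, -0.1, -0.5]
finger_gap: 0.657
grasp_force: 0.0
24.75 [541.5 368.  436.4] [[-1.0, 0.002, 0.008], [0.002, 1.0, 0.005], [-0.008, 0.005, -1.0]] [ 0.561  0.274  1.814  0.     1.045 -1.007] 0.6589690764934818 0.0 [5.2 4.  9.6]
dp [11.1, -8.8, -4.5] rot [0.3, 0.5, -0.1] n~3.0
dp [11.03, -36.8, -4.65] rot [0.3, 0.5, -0.1] n~7.7
dp [11.0, -48.8, -4.71] rot [0.4, 0.4, 29.9] n~10.0
dp [3.53, -62.82, 3.28] rot [0.6, 0.2, 82.3] n~12.6
```

View pics/g3c.png

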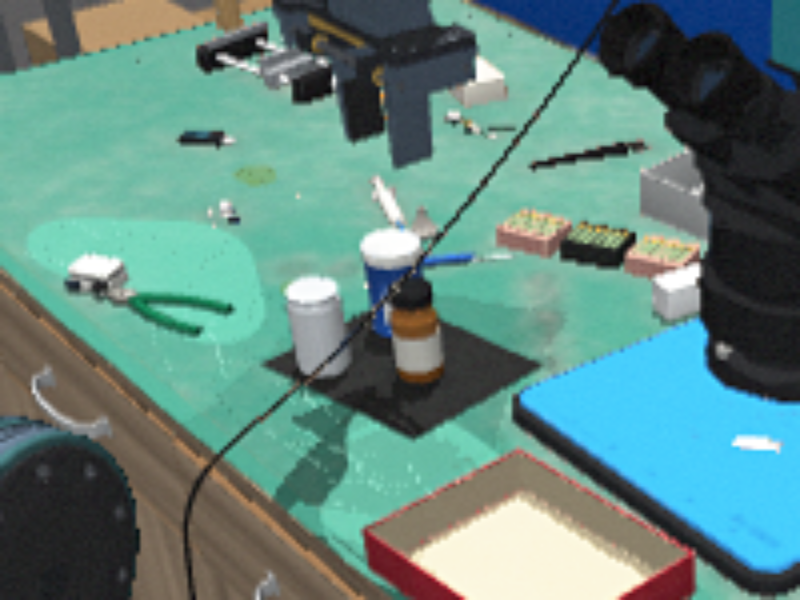

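The can (crop 318,330), tin (390,285) and jar (415,335) all stand on the mat. Next is the box.

```bash
python3 -m inch '[{"dp":[11.1,-8.8,-4.5],"delta_rot":[0.3,0.5,0],"jaw":6.9},{"dp":[11.1,-8.8,-4.5],"delta_rot":[0.3,0.5,0],"jaw":6.9},{"dp":[11.1,-8.8,-4.5],"delta_rot":[0,0,0],"jaw":6.9},{"dp":[11,-36.8,-4.6],"delta_rot":[0,0,0],"jaw":6.9},{"dp":[11,-36.8,-4.6],"delta_rot":[0,0,0],"jaw":6.9},{"dp":[11,-36.8,-4.6],"delta_rot":[0,0,0],"jaw":6.9},{"dp":[11,-36.8,-4.6],"delta_rot":[0,0,0],"jaw":6.9},{"dp":[11,-36.8,-4.6],"delta_rot":[0,0,0],"jaw":6.9},{"dp":[11,-36.8,-4.6],"delta_rot":[0,0,0],"jaw":6.9},{"dp":[11,-48.8,-4.7],"delta_rot":[0,0,30],"jaw":6.9},{"dp":[11,-48.8,-4.7],"delta_rot":[0,0,30],"jaw":6.9},{"dp":[11,-48.8,-4.7],"delta_rot":[0,0,30],"jaw":6.9},{"dp":[3.5,-62.8,3.3],"delta_rot":[0,0,82],"jaw":6.9},{"dp":[3.5,-62.8,3.3],"delta_rot":[0,0,82],"jaw":6.9},{"dp":[3.5,-62.8,3.3],"delta_rot":[0,0,82],"jaw":6.9},{"dp":[3.5,-62.8,3.3],"delta_rot":[0,0,82],"jaw":6.9},{"dp":[3.5,-62.8,3.3],"delta_rot":[0,0,82],"jaw":6.9},{"dp":[3.5,-62.8,3.3],"delta_rot":[0,0,82],"jaw":6.9},{"dp":[3.5,-62.8,3.3],"delta_rot":[0,0,82],"jaw":6.9}]'; python3 -c "
from h import *
st();go((540.5,-260.6,300,7.9),(540.5,-260.6,203.5,7.9))"
```

```text
time_s: 26.65
eef_pos: [503.7, -261.0, 392.0]
ee_rot: [[-0.13, 0.991, -0.001], [0.991, 0.13, 0.0], [0.0, -0.001, -1.0]]
force: [-0.1, 0.5, -0.0]
finger_gap: 0.755
grasp_force: 0.0
26.65 [ 503.7 -261.   392. ] [[-0.13, 0.991, -0.001], [0.991, 0.13, 0.0], [0.0, -0.001, -1.0]] [-0.519  0.189  2.012  0.     0.942 -0.65 ] 0.7554297647640017 0.0 [-0.1  0.5 -0. ]
dp [-0.44, 3.66, 9.19] rot [-0.0, -0.0, -0.4] n~2.0
dp [-0.44, 3.66, 18.84] rot [-0.0, -0.0, -0.4] n~3.8
```

```bash
python3 -m inch '[{"dp":[-0.45,3.7,9.2],"delta_rot":[0,0,-0.4],"jaw":6.9},{"dp":[-0.45,3.7,9.2],"delta_rot":[0,0,-0.4],"jaw":6.9},{"dp":[-0.45,3.7,9.2],"delta_rot":[0,0,-0.4],"jaw":6.9},{"dp":[-0.45,3.7,12],"delta_rot":[0,0,-0.4],"jaw":6.9},{"dp":[-0.45,3.7,15],"delta_rot":[0,0,-0.4],"jaw":6.9},{"dp":[-0.45,3.7,16.5],"delta_rot":[0,0,-0.4],"jaw":6.9},{"dp":[-0.45,3.7,18],"delta_rot":[0,0,-0.4],"jaw":6.9},{"dp":[-0.45,3.7,18.8],"delta_rot":[0,0,-0.4],"jaw":6.9},{"dp":[-0.45,3.7,18.8],"delta_rot":[0,0,-0.4],"jaw":6.9},{"dp":[-0.45,3.7,18.8],"delta_rot":[0,0,-0.4],"jaw":4},{"dp":[-0.45,3.7,18.8],"delta_rot":[0,0,-0.4],"jaw":4},{"dp":[-0.45,3.7,18.8],"delta_rot":[0,0,-0.4],"jaw":4},{"dp":[-0.45,3.7,18.8],"delta_rot":[0,0,-0.4],"jaw":4},{"dp":[-0.45,3.7,18.8],"delta_rot":[0,0,-0.4],"jaw":4},{"dp":[-0.45,3.7,18.8],"delta_rot":[0,0,-0.4],"jaw":4},{"dp":[-0.45,3.7,18.8],"delta_rot":[0,0,-0.4],"jaw":4}]'; python3 -c "
from h import *
st();go((500,-240,400,8),(434.5,55.5,350,8),(434.5,55.5,204,8))"
```

```text
time_s: 28.25
eef_pos: [541.3, -260.4, 205.4]
ee_rot: [[-0.144, 0.99, 0.001], [0.99, 0.144, -0.0], [-0.001, 0.001, -1.0]]
force: [-0.4, 0.3, 7.5]
finger_gap: 0.6
grasp_force: 29.8
28.25 [ 541.3 -260.4  205.4] [[-0.144, 0.99, 0.001], [0.99, 0.144, -0.0], [-0.001, 0.001, -1.0]] [-0.487  0.525  1.983 -0.     0.632 -0.631] 0.6003896682169568 29.841492176055908 [-0.4  0.3  7.5]
dp [2.6, -3.78, -19.46] rot [0.0, 0.0, 0.3] n~4.0
dp [32.78, -6.02, -14.48] rot [0.0, 0.0, 0.3] n~7.3
dp [32.79, -6.04, 0.12] rot [0.0, 0.0, 0.3] n~6.7
```

```bash
python3 -c "
from h import *
go((500,-240,400,8),(430,-110,420,60),(434.5,55.5,420,94),(434.5,55.5,205.2,94))"
```

```text
dp [2.6, -3.78, -19.46] rot [0.0, 0.0, 0.3] n~4.0
dp [16.47, -8.84, -21.48] rot [0.0, 0.1, -51.7] n~6.0
dp [32.78, -6.02, -21.48] rot [0.0, 0.1, -85.7] n~10.0
dp [32.79, -6.04, -0.0] rot [0.0, 0.1, -85.7] n~10.0
```

```bash
python3 -m inch '[{"dp":[0,0,-4],"delta_rot":[0,0,0],"jaw":4},{"dp":[0,0,-9],"delta_rot":[0,0,0],"jaw":4},{"dp":[0,0,-14],"delta_rot":[0,0,0],"jaw":4},{"dp":[2.6,-3.8,-18],"delta_rot":[0,0,0],"jaw":4},{"dp":[16.5,-8.8,-21.5],"delta_rot":[0,0,-52],"jaw":4},{"dp":[16.5,-8.8,-21.5],"delta_rot":[0,0,-52],"jaw":4},{"dp":[16.5,-8.8,-21.5],"delta_rot":[0,0,-52],"jaw":4},{"dp":[16.5,-8.8,-21.5],"delta_rot":[0,0,-52],"jaw":4},{"dp":[16.5,-8.8,-21.5],"delta_rot":[0,0,-52],"jaw":4},{"dp":[16.5,-8.8,-21.5],"delta_rot":[0,0,-60],"jaw":4},{"dp":[32.8,-6,-21.5],"delta_rot":[0,0,-85.7],"jaw":4},{"dp":[32.8,-6,-21.5],"delta_rot":[0,0,-85.7],"jaw":4},{"dp":[32.8,-6,-21.5],"delta_rot":[0,0,-85.7],"jaw":4},{"dp":[32.8,-6,-21.5],"delta_rot":[0,0,-85.7],"jaw":4},{"dp":[32.8,-6,-21.5],"delta_rot":[0,0,-85.7],"jaw":4},{"dp":[32.8,-6,-17],"delta_rot":[0,0,-85.7],"jaw":4},{"dp":[32.8,-6,-13],"delta_rot":[0,0,-85.7],"jaw":4},{"dp":[32.8,-6,-9],"delta_rot":[0,0,-85.7],"jaw":4},{"dp":[32.8,-6,-6],"delta_rot":[0,0,-85.7],"jaw":4}]'; python3 -c "
from h import *
im,d=cap('scene','g4');cv2.imwrite('pics/g4c.png',cv2.resize(im[80:280,150:400,::-1],(800,600)))
st();go((434.5,55.5,220,94),(434.5,55.5,205.2,94))"
```

```text
time_s: 30.15
eef_pos: [434.0, 54.8, 262.7]
ee_rot: [[-0.998, -0.064, -0.001], [-0.064, 0.998, -0.0], [0.001, -0.0, -1.0]]
force: [0.1, 0.2, -1.0]
finger_gap: 0.601
grasp_force: 29.8
30.2 [432.7  54.7 259.5] [[-0.998, -0.064, -0.005], [-0.064, 0.998, -0.0], [0.005, -0.0, -1.0]] [ 0.072  0.224  2.305 -0.     0.619 -1.563] 0.6010486030361439 29.842909276485443 [-7.  -1.2 -3.6]
dp [-0.2, 0.07, 3.94] rot [-0.0, -0.3, -0.3] n~0.8
dp [-0.21, 0.07, 5.42] rot [-0.0, -0.3, -0.3] n~1.1
```

View pics/g4c.png

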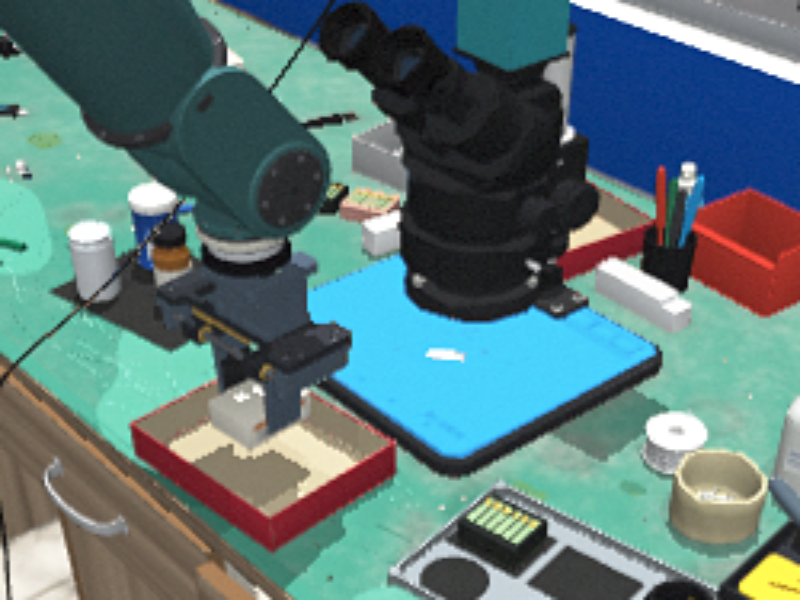

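The box (crop 255,410) hangs over the tray, with the wrist clear of the eyepieces. I'm lowering it now.

```bash
python3 -m inch '[{"dp":[0,0,2],"delta_rot":[0,0,0],"jaw":4},{"dp":[0,0,3.5],"delta_rot":[0,0,0],"jaw":4},{"dp":[0,0,4.5],"delta_rot":[0,0,0],"jaw":4},{"dp":[0,0,4.5],"delta_rot":[0,0,0],"jaw":4},{"dp":[0,0,4.5],"delta_rot":[0,0,0],"jaw":4}]'; python3 -c "
from h import *
st();go((434.5,55.5,204.8,94))"
```

```text
time_s: 30.7
eef_pos: [434.9, 55.5, 220.3]
ee_rot: [[-0.998, -0.068, 0.001], [-0.068, 0.998, 0.0], [-0.001, -0.0, -1.0]]
force: [0.2, 0.3, -0.4]
finger_gap: 0.603
grasp_force: 29.8
30.7 [434.9  55.5 220.3] [[-0.998, -0.068, 0.001], [-0.068, 0.998, 0.0], [-0.001, -0.0, -1.0]] [ 0.074  0.316  2.301 -0.     0.524 -1.565] 0.6032654327538148 29.843058586120605 [ 0.2  0.3 -0.4]
dp [0.04, -0.0, 1.55] rot [-0.0, 0.0, -0.1] n~0.3
```

```bash
python3 -m inch '[{"dp":[0,0,0.8],"delta_rot":[0,0,0],"jaw":4},{"dp":[0,0,1.3],"delta_rot":[0,0,0],"jaw":4},{"dp":[0,0,1.5],"delta_rot":[0,0,0],"jaw":4},{"dp":[0,0,1.5],"delta_rot":[0,0,0],"jaw":4},{"dp":[0,0,1.5],"delta_rot":[0,0,0],"jaw":4}]'; python3 -m inch '[{"dp":[0,0,0],"delta_rot":[0,0,0],"jaw":7},{"dp":[0,0,0],"delta_rot":[0,0,0],"jaw":7},{"dp":[0,0,0],"delta_rot":[0,0,0],"jaw":7},{"dp":[0,0,0],"delta_rot":[0,0,0],"jaw":7},{"dp":[0,0,0],"delta_rot":[0,0,0],"jaw":7},{"dp":[0,0,-2],"delta_rot":[0,0,0],"jaw":7},{"dp":[0,0,-5],"delta_rot":[0,0,0],"jaw":7},{"dp":[0,0,-10],"delta_rot":[0,0,0],"jaw":7},{"dp":[0,0,-15],"delta_rot":[0,0,0],"jaw":7},{"dp":[0,0,-20],"delta_rot":[0,0,0],"jaw":7},{"dp":[0,0,-25],"delta_rot":[0,0,0],"jaw":7},{"dp":[0,0,-27.5],"delta_rot":[0,0,0],"jaw":7},{"dp":[5,20,-27.5],"delta_rot":[0,0,0],"jaw":7},{"dp":[5,20,-27.5],"delta_rot":[0,0,0],"jaw":7},{"dp":[5,20,-27.5],"delta_rot":[0,0,0],"jaw":7},{"dp":[5,20,-27.5],"delta_rot":[0,0,0],"jaw":7},{"dp":[5,20,-27.5],"delta_rot":[0,0,0],"jaw":7}]'
cat > chk.py <<'E'
from h import *
import sys
im,d=cap('top',sys.argv[1]);W=cloud('top',d);H=W[:,:,2]
def blob(nm,x,y,r,lo,hi):
    m=(d>0)&(np.hypot(W[:,:,0]-x,W[:,:,1]-y)<r)&(H>lo)&(H<hi);P=W[m]
    if len(P)<20: print(nm,'n',len(P));return
    q=cv2.minAreaRect(P[:,:2].astype(np.float32));print(nm,len(P),np.round(q[0],1),np.round(q[1],1),round(q[2],1),'z',np.round(np.median(P[:,2]),1))
for a in [('box',434.5,55.5,60,25,45),('canM',481,436,45,75,95),('tinM',576,451,45,85,105),('jarM',540,367,40,88,108),('can',462.6,-180.7,40,75,95),('tin',476,-268.7,45,85,105),('jar',486,-359.4,40,85,105),('coil',528,-171.5,50,18,35),('clean',549,-350,50,35,52),('green',523,-430,60,80,110)]: blob(*a)
E
python3 chk.py t5; python3 -c "
from h import *
st();go((430,280,480,90),(480.9,436.4,430,90),(480.9,436.4,340,90),(480.9,436.4,244,90))"
```

```text
time_s: 31.2
eef_pos: [434.6, 55.8, 204.5]
ee_rot: [[-0.998, -0.069, 0.0], [-0.069, 0.998, -0.0], [-0.0, -0.0, -1.0]]
force: [1.0, -1.5, 1.6]
finger_gap: 0.6
grasp_force: 29.9
time_s: 32.9
eef_pos: [369.1, 255.3, 479.6]
ee_rot: [[-0.997, -0.073, -0.0], [-0.073, 0.997, 0.001], [-0.0, 0.001, -1.0]]
force: [-0.5, -0.6, -0.4]
finger_gap: 0.769
grasp_force: 0.0
box 589 [435.8  54.9] [74.6 55.4] 4.4 z 34.7
canM 292 [483.5 431.8] [44.9 43.5] 89.8 z 88.8
tinM 379 [577.4 448.4] [54.4 52.1] 10.5 z 97.3
jarM 195 [542.4 363.3] [37.  36.9] 22.4 z 99.0
can n 0
tin n 0
jar n 0
coil 452 [ 528.3 -171.3] [52.5 62.4] 9.1 z 27.9
clean 183 [ 551.7 -346.9] [55.1 57.4] 77.6 z 42.2
green 206 [ 541.7 -465.6] [37.9 36.8] 65.8 z 95.5
32.95 [369.7 254.2 479.5] [[-0.997, -0.073, -0.0], [-0.073, 0.997, 0.0], [0.0, 0.0, -1.0]] [ 0.55  -0.135  2.168  0.     1.108 -1.093] 0.766020680185412 0.0 [-0.3 -0.4  0.2]
dp [-6.2, 2.13, -0.05] rot [0.0, -0.0, 4.2] n~1.3
dp [-12.42, 17.35, 4.95] rot [0.0, -0.0, 4.2] n~4.4
dp [-12.42, 17.35, 13.95] rot [0.0, -0.0, 4.2] n~5.1
dp [-12.42, 17.35, 23.55] rot [0.0, -0.0, 4.2] n~6.4
```

The box reads as centred in the tray: (435.8, 54.9) against the tray's (434.9, 55.9), top at 34.7 mm. The cleaner and coil pack haven't moved. I'm returning the can first.

```bash
python3 -m inch '[{"dp":[-12.4,17.35,5],"delta_rot":[0,0,4.2],"jaw":7},{"dp":[-12.4,17.35,5],"delta_rot":[0,0,4.2],"jaw":7},{"dp":[-12.4,17.35,5],"delta_rot":[0,0,4.2],"jaw":7},{"dp":[-12.4,17.35,5],"delta_rot":[0,0,4.2],"jaw":7},{"dp":[-12.4,17.35,5],"delta_rot":[0,0,4.2],"jaw":7},{"dp":[-12.4,17.35,9.5],"delta_rot":[0,0,4.2],"jaw":7},{"dp":[-12.4,17.35,13],"delta_rot":[0,0,4.2],"jaw":7},{"dp":[-12.4,17.35,13],"delta_rot":[0,0,4.2],"jaw":7},{"dp":[-12.4,17.35,13],"delta_rot":[0,0,4.2],"jaw":7}]'; python3 -c "
from h import *
st();go((480.9,436.4,243.5,90))"
```

```text
time_s: 33.85
eef_pos: [483.4, 432.8, 350.0]
ee_rot: [[-1.0, 0.005, -0.001], [0.005, 1.0, -0.001], [0.001, -0.001, -1.0]]
force: [1.2, 0.2, -0.1]
finger_gap: 0.769
grasp_force: 0.0
33.85 [483.4 432.8 350. ] [[-1.0, 0.005, -0.001], [0.005, 1.0, -0.001], [0.001, -0.001, -1.0]] [ 0.694  0.367  1.866 -0.     0.909 -0.871] 0.7686271570437911 0.0 [ 1.2  0.2 -0.1]
dp [0.24, 0.37, 10.65] rot [-0.0, -0.0, -0.3] n~2.1
```

```bash
python3 -m inch '[{"dp":[0.25,0.35,3],"delta_rot":[0,0,-0.3],"jaw":7},{"dp":[0.25,0.35,6],"delta_rot":[0,0,-0.3],"jaw":7},{"dp":[0.25,0.35,9],"delta_rot":[0,0,-0.3],"jaw":7},{"dp":[0.25,0.35,10.6],"delta_rot":[0,0,-0.3],"jaw":7},{"dp":[0.25,0.35,10.6],"delta_rot":[0,0,-0.3],"jaw":7},{"dp":[0.25,0.35,10.6],"delta_rot":[0,0,-0.3],"jaw":3},{"dp":[0.25,0.35,10.6],"delta_rot":[0,0,-0.3],"jaw":3},{"dp":[0.25,0.35,10.6],"delta_rot":[0,0,-0.3],"jaw":3},{"dp":[0.25,0.35,10.6],"delta_rot":[0,0,-0.3],"jaw":3},{"dp":[0.25,0.35,10.6],"delta_rot":[0,0,-0.3],"jaw":3},{"dp":[0.25,0.35,10.6],"delta_rot":[0,0,-0.3],"jaw":3},{"dp":[0.25,0.35,10.6],"delta_rot":[0,0,-0.3],"jaw":3}]'; python3 -c "
from h import *
st();go((480.9,436.4,445,90),(430,280,480,90),(430,0,480,90),(430,-120,480,60),(463.5,-180,350,7.8))"
```

```text
time_s: 35.05
eef_pos: [480.6, 437.3, 244.9]
ee_rot: [[-1.0, -0.001, 0.001], [-0.001, 1.0, 0.001], [-0.001, 0.001, -1.0]]
force: [-0.9, -3.0, 8.9]
finger_gap: 0.521
grasp_force: 29.9
35.05 [480.6 437.3 244.9] [[-1.0, -0.001, 0.001], [-0.001, 1.0, 0.001], [-0.001, 0.001, -1.0]] [ 0.702  0.518  1.884 -0.     0.738 -0.869] 0.5208546494170027 29.88501637824811 [-0.9 -3.   8.9]
dp [-0.06, -0.07, -20.01] rot [0.1, 0.1, 0.1] n~4.0
dp [5.04, -15.7, -23.54] rot [0.1, 0.1, 0.1] n~5.7
dp [5.07, -43.7, -23.56] rot [0.1, 0.1, 0.1] n~10.0
dp [5.08, -55.7, -23.57] rot [0.1, 0.1, 30.1] n~12.1
dp [1.76, -61.72, -10.58] rot [0.1, 0.0, 82.3] n~12.5
```

```bash
python3 -m inch '[{"dp":[0,0,-4],"delta_rot":[0,0,0],"jaw":3},{"dp":[0,0,-9],"delta_rot":[0,0,0],"jaw":3},{"dp":[0,0,-14],"delta_rot":[0,0,0],"jaw":3},{"dp":[0,0,-19],"delta_rot":[0,0,0],"jaw":3},{"dp":[5,-15.7,-23.5],"delta_rot":[0,0,0],"jaw":3},{"dp":[5,-15.7,-23.5],"delta_rot":[0,0,0],"jaw":3},{"dp":[5,-15.7,-23.5],"delta_rot":[0,0,0],"jaw":3},{"dp":[5,-15.7,-23.5],"delta_rot":[0,0,0],"jaw":3},{"dp":[5.1,-43.7,-23.5],"delta_rot":[0,0,0],"jaw":3},{"dp":[5.1,-43.7,-23.5],"delta_rot":[0,0,0],"jaw":3},{"dp":[5.1,-43.7,-23.5],"delta_rot":[0,0,0],"jaw":3},{"dp":[5.1,-43.7,-23.5],"delta_rot":[0,0,0],"jaw":3},{"dp":[5.1,-43.7,-23.5],"delta_rot":[0,0,0],"jaw":3},{"dp":[5.1,-43.7,-23.5],"delta_rot":[0,0,0],"jaw":3},{"dp":[5.1,-55.7,-23.5],"delta_rot":[0,0,30],"jaw":3},{"dp":[5.1,-55.7,-23.5],"delta_rot":[0,0,30],"jaw":3},{"dp":[5.1,-55.7,-23.5],"delta_rot":[0,0,30],"jaw":3},{"dp":[1.8,-61.7,-23.5],"delta_rot":[0,0,82.2],"jaw":3},{"dp":[1.8,-61.7,-23.5],"delta_rot":[0,0,82.2],"jaw":3},{"dp":[1.8,-61.7,-23.5],"delta_rot":[0,0,82.2],"jaw":3}]'; python3 -m inch '[{"dp":[0,0,0],"delta_rot":[0,0,20],"jaw":3},{"dp":[0,0,0],"delta_rot":[0,0,26],"jaw":3},{"dp":[0,0,0],"delta_rot":[0,0,26],"jaw":3},{"dp":[0,0,0],"delta_rot":[0,0,26],"jaw":3},{"dp":[0,0,0],"delta_rot":[0,0,26],"jaw":3}]'; python3 -c "
from h import *
st();go((463.7,-179.1,300,7.8),(463.7,-179.1,244,7.8))"
```

```text
time_s: 37.05
eef_pos: [463.4, -182.0, 478.9]
ee_rot: [[-0.616, 0.788, 0.001], [0.788, 0.616, -0.0], [-0.001, 0.0, -1.0]]
force: [-0.5, -0.2, -1.1]
finger_gap: 0.518
grasp_force: 29.7
time_s: 37.55
eef_pos: [462.6, -179.9, 478.7]
ee_rot: [[-0.221, 0.975, 0.0], [0.975, 0.221, -0.0], [-0.0, 0.0, -1.0]]
force: [-0.7, -0.1, -1.5]
finger_gap: 0.523
grasp_force: 29.8
37.55 [ 462.6 -179.9  478.7] [[-0.221, 0.975, 0.0], [0.975, 0.221, -0.0], [-0.0, 0.0, -1.0]] [-0.418 -0.042  2.085  0.     1.098 -0.64 ] 0.5234128628387192 29.755976021988317 [-0.7 -0.1 -1.5]
dp [0.06, 0.12, 17.88] rot [0.0, 0.0, 4.9] n~3.6
dp [0.06, 0.12, 23.48] rot [0.0, 0.0, 4.9] n~4.7
```

```bash
python3 -m inch '[{"dp":[0.06,0.1,5],"delta_rot":[0,0,4.9],"jaw":3},{"dp":[0.06,0.1,10],"delta_rot":[0,0,4.9],"jaw":3},{"dp":[0.06,0.1,15],"delta_rot":[0,0,4.9],"jaw":3},{"dp":[0.06,0.1,19],"delta_rot":[0,0,4.9],"jaw":3},{"dp":[0.06,0.1,21.5],"delta_rot":[0,0,4.9],"jaw":3},{"dp":[0.06,0.1,22.5],"delta_rot":[0,0,4.9],"jaw":3},{"dp":[0.06,0.1,22.5],"delta_rot":[0,0,4.9],"jaw":3},{"dp":[0.06,0.1,22.5],"delta_rot":[0,0,4.9],"jaw":3}]'; python3 -c "
from h import *
st();go((463.7,-179.1,244,7.8))"
```

```text
time_s: 38.35
eef_pos: [464.1, -179.4, 254.7]
ee_rot: [[-0.133, 0.991, 0.001], [0.991, 0.133, -0.001], [-0.001, 0.001, -1.0]]
force: [0.5, 0.0, -0.3]
finger_gap: 0.519
grasp_force: 29.8
38.35 [ 464.1 -179.4  254.7] [[-0.133, 0.991, 0.001], [0.991, 0.133, -0.001], [-0.001, 0.001, -1.0]] [-0.416  0.314  2.189 -0.     0.638 -0.549] 0.5194703768803964 29.756056301412173 [ 0.5  0.  -0.3]
dp [0.04, -0.03, 1.07] rot [0.1, 0.0, -0.1] n~0.2
```

```bash
python3 -m inch '[{"dp":[0,0,0.6],"delta_rot":[0,0,0],"jaw":3},{"dp":[0,0,1],"delta_rot":[0,0,0],"jaw":3},{"dp":[0,0,1.05],"delta_rot":[0,0,0],"jaw":3},{"dp":[0,0,1.05],"delta_rot":[0,0,0],"jaw":3}]'; python3 -m inch '[{"dp":[0,0,0],"delta_rot":[0,0,0],"jaw":7},{"dp":[0,0,0],"delta_rot":[0,0,0],"jaw":7},{"dp":[0,0,0],"delta_rot":[0,0,0],"jaw":7},{"dp":[0,0,0],"delta_rot":[0,0,0],"jaw":7},{"dp":[0,0,0],"delta_rot":[0,0,0],"jaw":7},{"dp":[0,0,0],"delta_rot":[0,0,0],"jaw":7},{"dp":[0,0,-3],"delta_rot":[0,0,0],"jaw":7},{"dp":[0,0,-8],"delta_rot":[0,0,0],"jaw":7},{"dp":[0,0,-13],"delta_rot":[0,0,0],"jaw":7},{"dp":[0,0,-18],"delta_rot":[0,0,0],"jaw":7},{"dp":[0,0,-22],"delta_rot":[0,0,0],"jaw":7}]'; python3 -c "
from h import *
st();go((430,-120,480,60),(430,0,480,90),(430,280,480,90),(500,390,480,90))"
```

```text
time_s: 38.75
eef_pos: [464.0, -179.5, 243.8]
ee_rot: [[-0.132, 0.991, 0.001], [0.991, 0.132, -0.001], [-0.001, 0.001, -1.0]]
force: [-1.7, 0.6, 7.0]
finger_gap: 0.519
grasp_force: 29.9
time_s: 39.85
eef_pos: [463.3, -179.1, 466.1]
ee_rot: [[-0.132, 0.991, 0.002], [0.991, 0.132, -0.001], [-0.001, 0.002, -1.0]]
force: [0.9, -0.3, -0.4]
finger_gap: 0.765
grasp_force: 0.0
39.85 [ 463.3 -179.1  466.1] [[-0.132, 0.991, 0.002], [0.991, 0.132, -0.001], [-0.001, 0.002, -1.0]] [-0.416 -0.027  2.095  0.     1.071 -0.548] 0.7649008634861271 0.0 [ 0.9 -0.3 -0.4]
dp [6.3, -2.52, -1.4] rot [0.1, 0.1, -52.4] n~6.1
dp [18.19, -0.93, -1.41] rot [0.0, 0.1, -82.4] n~9.6
dp [45.95, 2.76, -1.43] rot [0.0, 0.1, -82.4] n~9.6
dp [55.93, 11.16, -1.43] rot [0.0, 0.1, -82.4] n~11.4
```

```bash
python3 -m inch '[{"dp":[6.3,-2.5,-1.4],"delta_rot":[0,0,-52.4],"jaw":7.6},{"dp":[6.3,-2.5,-1.4],"delta_rot":[0,0,-52.4],"jaw":7.6},{"dp":[6.3,-2.5,-1.4],"delta_rot":[0,0,-52.4],"jaw":7.6},{"dp":[6.3,-2.5,-1.4],"delta_rot":[0,0,-52.4],"jaw":7.6},{"dp":[6.3,-2.5,-1.4],"delta_rot":[0,0,-52.4],"jaw":7.6},{"dp":[6.3,-2.5,-1.4],"delta_rot":[0,0,-60],"jaw":7.6},{"dp":[18.2,-0.9,-1.4],"delta_rot":[0,0,-82.4],"jaw":7.6},{"dp":[18.2,-0.9,-1.4],"delta_rot":[0,0,-82.4],"jaw":7.6},{"dp":[18.2,-0.9,-1.4],"delta_rot":[0,0,-82.4],"jaw":7.6},{"dp":[45.9,2.8,-1.4],"delta_rot":[0,0,-82.4],"jaw":7.6},{"dp":[45.9,2.8,-1.4],"delta_rot":[0,0,-82.4],"jaw":7.6},{"dp":[45.9,2.8,-1.4],"delta_rot":[0,0,-82.4],"jaw":7.6},{"dp":[45.9,2.8,-1.4],"delta_rot":[0,0,-82.4],"jaw":7.6},{"dp":[45.9,2.8,-1.4],"delta_rot":[0,0,-82.4],"jaw":7.6},{"dp":[45.9,2.8,-1.4],"delta_rot":[0,0,-82.4],"jaw":7.6},{"dp":[55.9,11.2,-1.4],"delta_rot":[0,0,-82.4],"jaw":7.6},{"dp":[55.9,11.2,-1.4],"delta_rot":[0,0,-82.4],"jaw":7.6},{"dp":[55.9,11.2,-1.4],"delta_rot":[0,0,-82.4],"jaw":7.6}]'; python3 -c "
from h import *
st();go((576.2,451,400,90),(576.2,451,335,90))"
```

```text
time_s: 41.65
eef_pos: [501.7, 392.4, 476.7]
ee_rot: [[-1.0, -0.001, 0.0], [-0.001, 1.0, 0.0], [-0.0, 0.0, -1.0]]
force: [0.0, -0.8, -1.0]
finger_gap: 0.832
grasp_force: 0.0
41.65 [501.7 392.4 476.7] [[-1.0, -0.001, 0.0], [-0.001, 1.0, 0.0], [-0.0, 0.0, -1.0]] [ 0.627  0.205  1.821  0.     1.115 -0.945] 0.8324993297718564 0.0 [ 0.  -0.8 -1. ]
dp [-7.45, 5.86, 7.68] rot [0.0, 0.0, 0.0] n~2.4
dp [-7.45, 5.85, 14.18] rot [0.0, 0.0, 0.0] n~3.4
```

```bash
python3 -m inch '[{"dp":[-7.4,6,7.7],"delta_rot":[0,0,0],"jaw":7.6},{"dp":[-7.4,6,7.7],"delta_rot":[0,0,0],"jaw":7.6},{"dp":[-7.4,6,7.7],"delta_rot":[0,0,0],"jaw":7.6},{"dp":[-7.4,6,11],"delta_rot":[0,0,0],"jaw":7.6},{"dp":[-7.4,6,13.5],"delta_rot":[0,0,0],"jaw":7.6},{"dp":[-7.4,6,13.5],"delta_rot":[0,0,0],"jaw":7.6},{"dp":[-7.4,6,13.5],"delta_rot":[0,0,0],"jaw":7.6}]'; python3 -c "
from h import *
st();go((576.2,451,244,90))"
```

```text
time_s: 42.35
eef_pos: [574.8, 449.7, 342.4]
ee_rot: [[-1.0, 0.0, -0.0], [0.0, 1.0, -0.0], [0.0, -0.0, -1.0]]
force: [0.5, -0.1, 1.0]
finger_gap: 0.837
grasp_force: 0.0
42.35 [574.8 449.7 342.4] [[-1.0, 0.0, -0.0], [0.0, 1.0, -0.0], [0.0, -0.0, -1.0]] [ 0.632  0.493  1.694  0.     0.955 -0.939] 0.8366269062859092 0.0 [ 0.5 -0.1  1. ]
dp [-0.14, 0.13, 9.84] rot [-0.0, -0.0, -0.0] n~2.0
```

```bash
python3 -m inch '[{"dp":[-0.15,0.1,3],"delta_rot":[0,0,0],"jaw":7.6},{"dp":[-0.15,0.1,6],"delta_rot":[0,0,0],"jaw":7.6},{"dp":[-0.15,0.1,8.5],"delta_rot":[0,0,0],"jaw":7.6},{"dp":[-0.15,0.1,9.8],"delta_rot":[0,0,0],"jaw":7.6},{"dp":[-0.15,0.1,9.8],"delta_rot":[0,0,0],"jaw":7.6},{"dp":[-0.15,0.1,9.8],"delta_rot":[0,0,0],"jaw":3},{"dp":[-0.15,0.1,9.8],"delta_rot":[0,0,0],"jaw":3},{"dp":[-0.15,0.1,9.8],"delta_rot":[0,0,0],"jaw":3},{"dp":[-0.15,0.1,9.8],"delta_rot":[0,0,0],"jaw":3},{"dp":[-0.15,0.1,9.8],"delta_rot":[0,0,0],"jaw":3},{"dp":[-0.15,0.1,9.8],"delta_rot":[0,0,0],"jaw":3},{"dp":[-0.15,0.1,9.8],"delta_rot":[0,0,0],"jaw":3}]'; python3 -c "
from h import *
st();go((430,280,480,90),(430,0,480,90),(430,-120,480,60),(475.2,-269.7,480,7.6))"
```

```text
time_s: 43.55
eef_pos: [576.7, 451.0, 245.4]
ee_rot: [[-1.0, 0.0, 0.001], [0.0, 1.0, 0.001], [-0.001, 0.001, -1.0]]
force: [-1.2, -1.0, 8.8]
finger_gap: 0.587
grasp_force: 30.0
43.55 [576.7 451.  245.4] [[-1.0, 0.0, 0.001], [0.0, 1.0, 0.001], [-0.001, 0.001, -1.0]] [ 0.632  0.619  1.706 -0.     0.816 -0.939] 0.5871719654625565 30.000880658626556 [-1.2 -1.   8.8]
dp [14.63, -17.08, -23.5] rot [0.1, 0.1, -0.0] n~6.5
dp [14.63, -45.08, -23.52] rot [0.1, 0.1, -0.0] n~10.6
dp [14.62, -57.08, -23.54] rot [0.1, 0.1, 30.0] n~12.7
dp [10.1, -72.04, -23.55] rot [0.1, 0.0, 82.4] n~15.3
```

```bash
python3 -m inch '[{"dp":[0,0,-4],"delta_rot":[0,0,0],"jaw":3},{"dp":[0,0,-9],"delta_rot":[0,0,0],"jaw":3},{"dp":[0,0,-14],"delta_rot":[0,0,0],"jaw":3},{"dp":[0,0,-19],"delta_rot":[0,0,0],"jaw":3},{"dp":[14.6,-17.1,-23.5],"delta_rot":[0,0,0],"jaw":3},{"dp":[14.6,-17.1,-23.5],"delta_rot":[0,0,0],"jaw":3},{"dp":[14.6,-17.1,-23.5],"delta_rot":[0,0,0],"jaw":3},{"dp":[14.6,-17.1,-23.5],"delta_rot":[0,0,0],"jaw":3},{"dp":[14.6,-17.1,-23.5],"delta_rot":[0,0,0],"jaw":3},{"dp":[14.6,-45.1,-23.5],"delta_rot":[0,0,0],"jaw":3},{"dp":[14.6,-45.1,-23.5],"delta_rot":[0,0,0],"jaw":3},{"dp":[14.6,-45.1,-23.5],"delta_rot":[0,0,0],"jaw":3},{"dp":[14.6,-45.1,-23.5],"delta_rot":[0,0,0],"jaw":3},{"dp":[14.6,-45.1,-23.5],"delta_rot":[0,0,0],"jaw":3},{"dp":[14.6,-45.1,-23.5],"delta_rot":[0,0,0],"jaw":3},{"dp":[14.6,-57.1,-23.5],"delta_rot":[0,0,30],"jaw":3},{"dp":[14.6,-57.1,-23.5],"delta_rot":[0,0,30],"jaw":3},{"dp":[14.6,-57.1,-23.5],"delta_rot":[0,0,30],"jaw":3},{"dp":[10.1,-72,-23.5],"delta_rot":[0,0,82.4],"jaw":3},{"dp":[10.1,-72,-23.5],"delta_rot":[0,0,82.4],"jaw":3}]'; python3 -c "
from h import *
st();go((475.2,-269.7,480,7.6),(475.2,-269.7,310,7.6))"
```

```text
time_s: 45.55
eef_pos: [458.7, -217.6, 479.6]
ee_rot: [[-0.727, 0.686, 0.001], [0.686, 0.727, -0.0], [-0.001, 0.0, -1.0]]
force: [1.5, 0.8, -0.9]
finger_gap: 0.586
grasp_force: 30.0
45.55 [ 458.7 -217.6  479.6] [[-0.727, 0.686, 0.001], [0.686, 0.727, -0.0], [-0.001, 0.0, -1.0]] [-0.489 -0.022  2.064  0.     1.098 -1.304] 0.5858472574362029 29.992564916610718 [ 1.5  0.8 -0.9]
dp [-4.77, -2.66, -0.03] rot [0.0, 0.1, 39.1] n~4.5
dp [-4.75, -2.66, 16.97] rot [0.0, 0.1, 39.1] n~4.5
```

```bash
python3 -m inch '[{"dp":[-4.7,-2.6,0],"delta_rot":[0,0,39],"jaw":3},{"dp":[-4.7,-2.6,0],"delta_rot":[0,0,39],"jaw":3},{"dp":[-4.7,-2.6,0],"delta_rot":[0,0,39],"jaw":3},{"dp":[-4.7,-2.6,4],"delta_rot":[0,0,39],"jaw":3},{"dp":[-4.7,-2.6,8.5],"delta_rot":[0,0,39],"jaw":3},{"dp":[-4.7,-2.6,13],"delta_rot":[0,0,39],"jaw":3},{"dp":[-4.7,-2.6,16],"delta_rot":[0,0,39],"jaw":3},{"dp":[-4.7,-2.6,17],"delta_rot":[0,0,39],"jaw":3},{"dp":[-4.7,-2.6,17],"delta_rot":[0,0,39],"jaw":3},{"dp":[-4.7,-2.6,17],"delta_rot":[0,0,39],"jaw":3}]'; python3 -c "
from h import *
st();go((475.2,-269.7,250,7.6),(475.2,-269.7,244.3,7.6))"
```

```text
time_s: 46.55
eef_pos: [476.2, -267.4, 310.6]
ee_rot: [[-0.139, 0.99, 0.002], [0.99, 0.139, -0.001], [-0.001, 0.001, -1.0]]
force: [0.7, 0.9, -1.6]
finger_gap: 0.592
grasp_force: 30.0
46.55 [ 476.2 -267.4  310.6] [[-0.139, 0.99, 0.002], [0.99, 0.139, -0.001], [-0.001, 0.001, -1.0]] [-0.554  0.278  2.086  0.     0.776 -0.694] 0.5922020849186671 29.999902546405792 [ 0.7  0.9 -1.6]
dp [-0.2, -0.14, 6.06] rot [0.1, 0.1, 0.4] n~1.2
dp [-0.2, -0.14, 6.63] rot [0.1, 0.1, 0.4] n~1.3
```

```bash
python3 -m inch '[{"dp":[-0.2,-0.1,2.5],"delta_rot":[0,0,0.4],"jaw":3},{"dp":[-0.2,-0.1,4.5],"delta_rot":[0,0,0.4],"jaw":3},{"dp":[-0.2,-0.1,5.8],"delta_rot":[0,0,0.4],"jaw":3},{"dp":[-0.2,-0.1,6.4],"delta_rot":[0,0,0.4],"jaw":3},{"dp":[-0.2,-0.1,6.6],"delta_rot":[0,0,0.4],"jaw":3},{"dp":[-0.2,-0.1,6.6],"delta_rot":[0,0,0.4],"jaw":3},{"dp":[-0.2,-0.1,6.6],"delta_rot":[0,0,0.4],"jaw":3}]'; python3 -m inch '[{"dp":[0,0,0],"delta_rot":[0,0,0],"jaw":7.6},{"dp":[0,0,0],"delta_rot":[0,0,0],"jaw":7.6},{"dp":[0,0,0],"delta_rot":[0,0,0],"jaw":7.6},{"dp":[0,0,0],"delta_rot":[0,0,0],"jaw":7.6},{"dp":[0,0,0],"delta_rot":[0,0,0],"jaw":7.6},{"dp":[0,0,0],"delta_rot":[0,0,0],"jaw":7.6},{"dp":[0,0,-3],"delta_rot":[0,0,0],"jaw":7.6},{"dp":[0,0,-8],"delta_rot":[0,0,0],"jaw":7.6},{"dp":[0,0,-13],"delta_rot":[0,0,0],"jaw":7.6},{"dp":[0,0,-18],"delta_rot":[0,0,0],"jaw":7},{"dp":[0,0,-22],"delta_rot":[0,0,0],"jaw":6.5}]'; python3 -c "
from h import *
st();go((430,-120,480,60),(430,0,480,90),(430,280,480,90),(500,340,480,90))"
```

```text
time_s: 47.25
eef_pos: [475.3, -269.5, 244.5]
ee_rot: [[-0.133, 0.991, 0.001], [0.991, 0.133, -0.001], [-0.001, 0.001, -1.0]]
force: [-3.6, 1.3, 6.7]
finger_gap: 0.586
grasp_force: 30.0
time_s: 48.35
eef_pos: [474.8, -269.1, 466.2]
ee_rot: [[-0.133, 0.991, 0.002], [0.991, 0.133, -0.001], [-0.001, 0.002, -1.0]]
force: [0.9, -0.6, 0.2]
finger_gap: 0.727
grasp_force: 0.0
48.35 [ 474.8 -269.1  466.2] [[-0.133, 0.991, 0.002], [0.991, 0.133, -0.001], [-0.001, 0.002, -1.0]] [-0.558  0.061  2.006  0.     1.073 -0.691] 0.7266314247627556 0.0 [ 0.9 -0.6  0.2]
dp [15.37, -2.47, -1.41] rot [0.0, 0.1, -52.4] n~6.1
dp [27.26, -0.87, -1.42] rot [0.0, 0.1, -82.4] n~9.6
dp [55.02, 2.84, -1.45] rot [0.0, 0.1, -82.4] n~11.0
dp [60.04, 10.57, -1.45] rot [0.0, 0.1, -82.4] n~12.2
```

Now the jar, which was released on the mat at about (540.4, 367.1, 246.6).

```bash
python3 -m inch '[{"dp":[15.4,-2.5,-1.4],"delta_rot":[0,0,-52.4],"jaw":6.5},{"dp":[15.4,-2.5,-1.4],"delta_rot":[0,0,-52.4],"jaw":6.5},{"dp":[15.4,-2.5,-1.4],"delta_rot":[0,0,-52.4],"jaw":6.5},{"dp":[15.4,-2.5,-1.4],"delta_rot":[0,0,-52.4],"jaw":6.5},{"dp":[15.4,-2.5,-1.4],"delta_rot":[0,0,-52.4],"jaw":6.5},{"dp":[15.4,-2.5,-1.4],"delta_rot":[0,0,-60],"jaw":6.5},{"dp":[27.3,-0.9,-1.4],"delta_rot":[0,0,-82.4],"jaw":6.5},{"dp":[27.3,-0.9,-1.4],"delta_rot":[0,0,-82.4],"jaw":6.5},{"dp":[27.3,-0.9,-1.4],"delta_rot":[0,0,-82.4],"jaw":6.5},{"dp":[55,2.8,-1.4],"delta_rot":[0,0,-82.4],"jaw":6.5},{"dp":[55,2.8,-1.4],"delta_rot":[0,0,-82.4],"jaw":6.5},{"dp":[55,2.8,-1.4],"delta_rot":[0,0,-82.4],"jaw":6.5},{"dp":[55,2.8,-1.4],"delta_rot":[0,0,-82.4],"jaw":6.5},{"dp":[55,2.8,-1.4],"delta_rot":[0,0,-82.4],"jaw":6.5},{"dp":[55,2.8,-1.4],"delta_rot":[0,0,-82.4],"jaw":6.5},{"dp":[60,10.6,-1.4],"delta_rot":[0,0,-82.4],"jaw":6.5},{"dp":[60,10.6,-1.4],"delta_rot":[0,0,-82.4],"jaw":6.5},{"dp":[60,10.6,-1.4],"delta_rot":[0,0,-82.4],"jaw":6.5}]'; python3 -m inch '[{"dp":[-4,2.7,0],"delta_rot":[0,0,0],"jaw":6.5},{"dp":[-4,2.7,4],"delta_rot":[0,0,0],"jaw":6.5},{"dp":[-4,2.7,8],"delta_rot":[0,0,0],"jaw":6.5},{"dp":[-4,2.7,11.5],"delta_rot":[0,0,0],"jaw":6.5},{"dp":[-4,2.7,13],"delta_rot":[0,0,0],"jaw":6.5},{"dp":[-4,2.7,13],"delta_rot":[0,0,0],"jaw":6.5},{"dp":[-4,2.7,13],"delta_rot":[0,0,0],"jaw":6.5}]'; python3 -c "
from h import *
st();go((540.4,367.1,245.5,90))"
```

```text
time_s: 50.15
eef_pos: [503.0, 342.1, 476.5]
ee_rot: [[-1.0, -0.001, 0.0], [-0.001, 1.0, 0.0], [-0.0, 0.0, -1.0]]
force: [-0.5, -0.3, -0.9]
finger_gap: 0.711
grasp_force: 0.0
time_s: 50.85
eef_pos: [540.9, 366.7, 348.5]
ee_rot: [[-1.0, -0.0, 0.001], [-0.0, 1.0, 0.001], [-0.001, 0.001, -1.0]]
force: [-0.3, 0.0, 0.5]
finger_gap: 0.715
grasp_force: 0.0
50.85 [540.9 366.7 348.5] [[-1.0, -0.0, 0.001], [-0.0, 1.0, 0.001], [-0.001, 0.001, -1.0]] [ 0.56   0.376  1.857  0.     0.907 -1.011] 0.7146056782251878 0.0 [-0.3  0.   0.5]
dp [0.06, 0.03, 10.3] rot [0.0, 0.1, 0.0] n~2.1
```

```bash
python3 -m inch '[{"dp":[0.05,0,3],"delta_rot":[0,0,0],"jaw":6.5},{"dp":[0.05,0,6],"delta_rot":[0,0,0],"jaw":6.5},{"dp":[0.05,0,9],"delta_rot":[0,0,0],"jaw":6.5},{"dp":[0.05,0,10.2],"delta_rot":[0,0,0],"jaw":6.5},{"dp":[0.05,0,10.2],"delta_rot":[0,0,0],"jaw":6.5},{"dp":[0.05,0,10.2],"delta_rot":[0,0,0],"jaw":3},{"dp":[0.05,0,10.2],"delta_rot":[0,0,0],"jaw":3},{"dp":[0.05,0,10.2],"delta_rot":[0,0,0],"jaw":3},{"dp":[0.05,0,10.2],"delta_rot":[0,0,0],"jaw":3},{"dp":[0.05,0,10.2],"delta_rot":[0,0,0],"jaw":3},{"dp":[0.05,0,10.2],"delta_rot":[0,0,0],"jaw":3},{"dp":[0.05,0,10.2],"delta_rot":[0,0,0],"jaw":3},{"dp":[0.05,0,10.2],"delta_rot":[0,0,0],"jaw":3}]'; python3 -c "
from h import *
st();go((430,280,480,90),(430,0,480,90),(430,-120,480,60),(486.9,-359.1,480,7.6))"
```

```text
time_s: 52.15
eef_pos: [540.5, 366.8, 246.2]
ee_rot: [[-1.0, -0.0, 0.002], [-0.0, 1.0, 0.001], [-0.002, 0.001, -1.0]]
force: [-0.9, -1.6, 8.6]
finger_gap: 0.451
grasp_force: 30.0
52.15 [540.5 366.8 246.2] [[-1.0, -0.0, 0.002], [-0.0, 1.0, 0.001], [-0.002, 0.001, -1.0]] [ 0.561  0.52   1.877 -0.     0.743 -1.01 ] 0.4507788071025507 30.01836102856487 [-0.9 -1.6  8.6]
dp [11.02, -8.65, -23.4] rot [0.0, 0.1, 0.0] n~5.5
dp [11.03, -36.65, -23.42] rot [0.0, 0.1, 0.0] n~9.0
dp [11.03, -48.65, -23.43] rot [0.1, 0.1, 30.0] n~11.0
dp [5.35, -72.57, -23.44] rot [0.1, 0.0, 82.4] n~15.3
```

```bash
python3 -m inch '[{"dp":[0,0,-4],"delta_rot":[0,0,0],"jaw":3},{"dp":[0,0,-9],"delta_rot":[0,0,0],"jaw":3},{"dp":[0,0,-14],"delta_rot":[0,0,0],"jaw":3},{"dp":[0,0,-19],"delta_rot":[0,0,0],"jaw":3},{"dp":[11,-8.7,-23.4],"delta_rot":[0,0,0],"jaw":3},{"dp":[11,-8.7,-23.4],"delta_rot":[0,0,0],"jaw":3},{"dp":[11,-8.7,-23.4],"delta_rot":[0,0,0],"jaw":3},{"dp":[11,-36.7,-23.4],"delta_rot":[0,0,0],"jaw":3},{"dp":[11,-36.7,-23.4],"delta_rot":[0,0,0],"jaw":3},{"dp":[11,-36.7,-23.4],"delta_rot":[0,0,0],"jaw":3},{"dp":[11,-36.7,-23.4],"delta_rot":[0,0,0],"jaw":3},{"dp":[11,-36.7,-23.4],"delta_rot":[0,0,0],"jaw":3},{"dp":[11,-36.7,-23.4],"delta_rot":[0,0,0],"jaw":3},{"dp":[11,-48.7,-23.4],"delta_rot":[0,0,30],"jaw":3},{"dp":[11,-48.7,-23.4],"delta_rot":[0,0,30],"jaw":3},{"dp":[11,-48.7,-23.4],"delta_rot":[0,0,30],"jaw":3},{"dp":[5.35,-72.6,-23.4],"delta_rot":[0,0,82.4],"jaw":3},{"dp":[5.35,-72.6,-23.4],"delta_rot":[0,0,82.4],"jaw":3},{"dp":[5.35,-72.6,-23.4],"delta_rot":[0,0,82.4],"jaw":3},{"dp":[5.35,-72.6,-23.4],"delta_rot":[0,0,82.4],"jaw":3}]'; python3 -c "
from h import *
st();go((486.9,-359.1,480,7.6),(486.9,-359.1,310,7.6))"
```

```text
time_s: 54.15
eef_pos: [476.1, -317.2, 479.3]
ee_rot: [[-0.492, 0.871, 0.0], [0.871, 0.492, -0.0], [-0.0, 0.0, -1.0]]
force: [0.7, 0.8, 0.3]
finger_gap: 0.451
grasp_force: 30.0
54.15 [ 476.1 -317.2  479.3] [[-0.492, 0.871, 0.0], [0.871, 0.492, -0.0], [-0.0, 0.0, -1.0]] [-0.629  0.093  1.945  0.     1.103 -1.143] 0.4511410173255418 29.951047801951063 [0.7 0.8 0.3]
dp [-4.18, -1.12, -0.06] rot [0.0, 0.0, 21.9] n~2.5
dp [-4.17, -1.12, 16.94] rot [0.0, 0.0, 21.9] n~3.5
```

```bash
python3 -m inch '[{"dp":[-4.1,-1.1,0],"delta_rot":[0,0,21.9],"jaw":3},{"dp":[-4.1,-1.1,0],"delta_rot":[0,0,21.9],"jaw":3},{"dp":[-4.1,-1.1,4],"delta_rot":[0,0,21.9],"jaw":3},{"dp":[-4.1,-1.1,8.5],"delta_rot":[0,0,21.9],"jaw":3},{"dp":[-4.1,-1.1,13],"delta_rot":[0,0,21.9],"jaw":3},{"dp":[-4.1,-1.1,16],"delta_rot":[0,0,21.9],"jaw":3},{"dp":[-4.1,-1.1,17],"delta_rot":[0,0,21.9],"jaw":3},{"dp":[-4.1,-1.1,17],"delta_rot":[0,0,21.9],"jaw":3},{"dp":[-4.1,-1.1,17],"delta_rot":[0,0,21.9],"jaw":3}]'; python3 -c "
from h import *
st();go((486.9,-359.1,245.2,7.6))"
```

```text
time_s: 55.05
eef_pos: [487.6, -356.5, 310.7]
ee_rot: [[-0.138, 0.99, 0.002], [0.99, 0.138, -0.001], [-0.001, 0.001, -1.0]]
force: [0.0, -0.5, -0.7]
finger_gap: 0.448
grasp_force: 30.0
55.05 [ 487.6 -356.5  310.7] [[-0.138, 0.99, 0.002], [0.99, 0.138, -0.001], [-0.001, 0.001, -1.0]] [-0.67   0.359  1.97   0.     0.811 -0.809] 0.447610869554277 29.957412070798455 [ 0.  -0.5 -0.7]
dp [-0.24, -0.11, 6.55] rot [0.1, 0.1, 0.4] n~1.3
```

```bash
python3 -m inch '[{"dp":[-0.25,-0.1,2.5],"delta_rot":[0,0,0.4],"jaw":3},{"dp":[-0.25,-0.1,4.5],"delta_rot":[0,0,0.4],"jaw":3},{"dp":[-0.25,-0.1,5.8],"delta_rot":[0,0,0.4],"jaw":3},{"dp":[-0.25,-0.1,6.3],"delta_rot":[0,0,0.4],"jaw":3},{"dp":[-0.25,-0.1,6.5],"delta_rot":[0,0,0.4],"jaw":3},{"dp":[-0.25,-0.1,6.5],"delta_rot":[0,0,0.4],"jaw":3},{"dp":[-0.25,-0.1,6.5],"delta_rot":[0,0,0.4],"jaw":3}]'; python3 -m inch '[{"dp":[0,0,0],"delta_rot":[0,0,0],"jaw":6.3},{"dp":[0,0,0],"delta_rot":[0,0,0],"jaw":6.3},{"dp":[0,0,0],"delta_rot":[0,0,0],"jaw":6.3},{"dp":[0,0,0],"delta_rot":[0,0,0],"jaw":6.3},{"dp":[0,0,0],"delta_rot":[0,0,0],"jaw":6.3},{"dp":[0,0,0],"delta_rot":[0,0,0],"jaw":6.3},{"dp":[0,0,-3],"delta_rot":[0,0,0],"jaw":6.3},{"dp":[0,0,-8],"delta_rot":[0,0,0],"jaw":6.3},{"dp":[0,0,-13],"delta_rot":[0,0,0],"jaw":6.3},{"dp":[0,0,-18],"delta_rot":[0,0,0],"jaw":6.3},{"dp":[0,0,-22],"delta_rot":[0,0,0],"jaw":6.3},{"dp":[14,-5,-24],"delta_rot":[0,0,-40],"jaw":6.3},{"dp":[23,-5,-24],"delta_rot":[0,0,-40],"jaw":6.3},{"dp":[23,-5,-24],"delta_rot":[0,0,-40],"jaw":6.3},{"dp":[23,-5,-24],"delta_rot":[0,0,-52],"jaw":6.3},{"dp":[23,-5,-24],"delta_rot":[0,0,-52],"jaw":6.3},{"dp":[36,-1,-24],"delta_rot":[0,0,-82],"jaw":6.3},{"dp":[36,-1,-24],"delta_rot":[0,0,-82],"jaw":6.3},{"dp":[36,-1,-24],"delta_rot":[0,0,-82],"jaw":6.3},{"dp":[36,-1,-24],"delta_rot":[0,0,-82],"jaw":6.3}]';  python3 -m inch '[{"dp":[0,10,0],"delta_rot":[0,0,0],"jaw":6.3},{"dp":[0,20,0],"delta_rot":[0,0,0],"jaw":6.3},{"dp":[0,20,0],"delta_rot":[0,0,0],"jaw":6.3},{"dp":[0,20,0],"delta_rot":[0,0,0],"jaw":6.3},{"dp":[0,20,0],"delta_rot":[0,0,0],"jaw":6.3},{"dp":[0,20,0],"delta_rot":[0,0,0],"jaw":6.3},{"dp":[0,20,0],"delta_rot":[0,0,0],"jaw":6.3},{"dp":[0,20,0],"delta_rot":[0,0,0],"jaw":6.3}]';python3 chk.py t6; python3 -c "
from h import *
im,d=cap('scene','g6');cv2.imwrite('pics/g6.png',cv2.resize(im[150:370,180:470,::-1],(800,600)))"
```

```text
time_s: 55.75
eef_pos: [486.9, -359.1, 245.3]
ee_rot: [[-0.131, 0.991, 0.001], [0.991, 0.131, -0.001], [-0.001, 0.001, -1.0]]
force: [-1.4, -0.0, 5.7]
finger_gap: 0.45
grasp_force: 30.0
time_s: 57.75
eef_pos: [429.3, -0.0, 484.2]
ee_rot: [[-0.997, 0.079, 0.001], [0.079, 0.997, 0.0], [-0.0, 0.001, -1.0]]
force: [0.5, -0.9, 0.1]
finger_gap: 0.691
grasp_force: 0.0
time_s: 58.55
eef_pos: [447.0, 194.9, 484.1]
ee_rot: [[-0.996, 0.09, 0.0], [0.09, 0.996, -0.0], [-0.0, -0.0, -1.0]]
force: [-0.3, -0.4, -0.2]
finger_gap: 0.69
grasp_force: 0.0
box 592 [435.9  55. ] [74.9 55.2] 4.5 z 34.7
canM n 0
tinM n 0
jarM n 0
can 270 [ 462.2 -181.1] [42.8 45.5] 83.6 z 88.4
tin 386 [ 475.9 -267.8] [53.2 52.8] 89.2 z 96.8
jar 199 [ 487.  -359.2] [35.6 35.7] 1.3 z 98.1
coil 451 [ 528.3 -171.8] [52.4 62.9] 9.2 z 28.0
clean 190 [ 545.3 -343.8] [57.9 72.5] 54.3 z 42.2
green 206 [ 542.4 -464.4] [36.2 37.4] 80.7 z 95.1
```

View pics/g6.png

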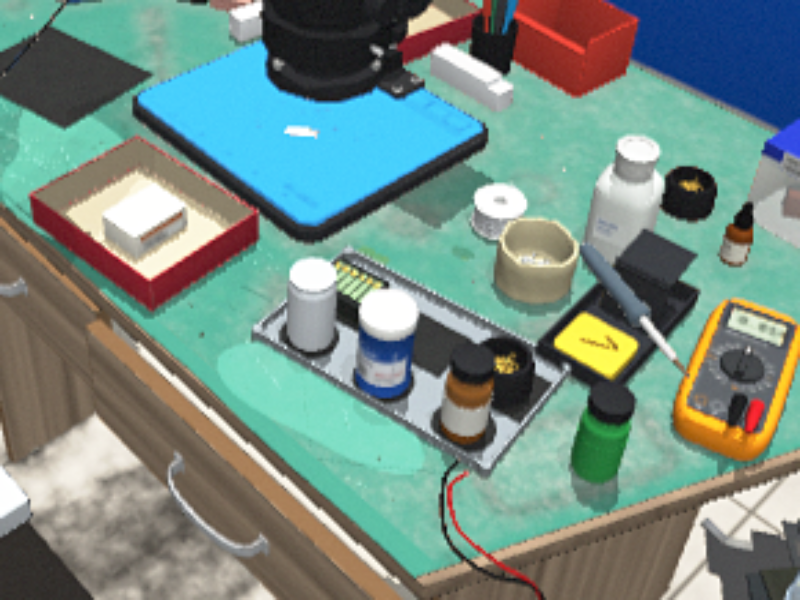

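The can (312,310), tin (387,345) and jar (467,395) are back within about 1 mm. The box stands in the tray (147,215), and the cleaner and coil pack look untouched. I'm handing in.

```bash
python3 -c "
from bench import robot
print(robot.finish_job())"
```

```text
the job is handed in; nothing more can be done
None
```

The job is handed in at about 59 s of the 152 s allowed, with no verdict returned: the box stands about 1 mm off the tray's centre, and the tin, can and jar are back upright within about 1 mm of where they stood. By camera, the coil pack and tip cleaner had not moved, though the last cleaner reading was partly blocked by the jar, so I judged it from the picture.

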